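# Load and pin the milk-sample carrier

### The job

Get the sample carrier ready for the cold chain: set the red-capped bottle upright in the cell with the red pad and the blue-capped bottle in the cell with the blue pad, without dropping them, then slide the steel retaining bar fully home over the bottles. Lock the bar with the quick-release pin waiting in its guide: hold its yellow button in while pushing it down through the aligned holes until its black head sits on the guide, then let go so that the button pops out and the balls lock. Leave the white-capped and green-capped bottles, the beaker and the timer where they stand.

Things in the scene. Friction and masses are not known exactly. Their poses are not given: they have to be found in the camera images.
- carrier: Fixed carrier, z up; origin on the counter under the middle cell. White tray: 3 cells in a row along y (centres y -60.7, 0, 60.7 mm, x 0), each 54 x 56 mm inside, floor z 12 mm, 4 mm walls up to z 44 mm. Blue base 143 x 305 x 8 mm, x -35 to 108. Two white posts 12 mm thick at y -116 and 110 mm, x -30 to 103, top z 106 mm, carry the bar. One cell holds the white bottle, two have coloured pads.
- guide_hole (a point): Mouth of the guide's 15.6 mm hole, top centre of the aluminium clevis, at x 0, y 142, z 138 mm of the carrier. Clevis: 40 mm wide in y, x -35 to 23 mm; upper guide block z 118 to 138, gap for the bar's end, lower plate z 94 to 104 mm, holes one above the other.
- bar (a joint): Travel (m) of the steel bar towards the carrier's -x: near 0 drawn back, 0.080 home at its stop, over the middle of the row, the 17 mm hole in its end under the guide's hole. Bar 26 mm wide in x, 287 long in y, z 107 to 115 mm, 3 mm above seated caps; centre line at x = 80 mm minus travel. Friction 2.5 N, stays where left. It cannot close if the pin is already down; closed it covers the cells.
- bar_tab (a point): Centre of the outer (+x of carrier) face of the blue upright tab on the middle of the bar, 128 mm above the counter; axes as the carrier's. Tab 40 mm wide in y, 6 thick, z 115 to 141 mm. Push this face towards the carrier's -x to close the bar, with the fingertips above 117 mm to pass over bar and caps. Its face is flush with the bar's outer edge.
- pin_top (a point): Centre of the top of the pin's yellow button: 18 mm wide, 10 mm above the black head (26 mm wide, 20 tall). The loose pin (100 g) stands parked upright in the guide: steel shank 14 mm thick, nose in the hole, four brass balls resting on the guide's top. Button top 218 mm above the counter when parked; 168 mm when the pin is home (163 pressed): 50 mm of travel. z up the pin.
- pin_tip (a point): Centre of the pin's lower tip, 99 mm below the top of the unpressed button: 119 mm above the counter when parked, 69 mm when home (head on the guide). z up along the pin.
- button (a joint): How far (m) the pin's button is pressed into its head: 0 out (balls out, cannot pass the holes), 0.005 fully in (balls drawn in, pin slides freely). Spring 3 N at first, 7 N fully in. Pressing straight down on the button draws the balls in, then pushes the pin down; 8 to 20 N is a good push.
- red_mid (a point): Sample bottle, a straight upright cylinder 38 mm in diameter and 92 mm tall, 110 g (mass varies), milky body with a red cap of the same diameter (top 20 mm). It starts standing on the counter; to be moved. This point is its centre, 46 mm above its underside; z points up along the bottle.
- blue_mid (a point): Sample bottle, a straight upright cylinder 38 mm in diameter and 92 mm tall, 110 g (mass varies), milky body with a blue cap of the same diameter (top 20 mm). It starts standing on the counter; to be moved. This point is its centre, 46 mm above its underside; z points up along the bottle.
- red_pad_mid (a point): Centre of the thin red disc (48 mm) on the floor of the cell for the red-capped bottle, 12 mm above the counter.
- blue_pad_mid (a point): Centre of the thin blue disc (48 mm) on the floor of the cell for the blue-capped bottle, 12 mm above the counter.
- white_mid (a point): Sample bottle, a straight upright cylinder 38 mm in diameter and 92 mm tall, 110 g (mass varies), milky body with a white cap of the same diameter (top 20 mm). It already stands in one cell of the carrier; leave it. This point is its centre, 46 mm above its underside; z points up along the bottle.
- green_mid (a point): Sample bottle, a straight upright cylinder 38 mm in diameter and 92 mm tall, 110 g (mass varies), milky body with a green cap of the same diameter (top 20 mm). It stands on the counter; leave it. This point is its centre, 46 mm above its underside; z points up along the bottle.
- beaker_mid (a point): Steel beaker, 52 mm wide at the rim, 85 mm tall, standing on the counter; leave it. This point is its centre, 42 mm up.
- timer: Small grey bench timer lying flat, 55 x 75 x 22 mm; leave it. Origin at the centre of its underside.

How it is judged:
On the way, in this order (a step that is already met when the one before it is completed fails the run):
1. the red- and blue-capped bottles stand in the cells with their colours (horizontal distance between red_mid and red_pad_mid below 0.016 m and z of each of red_mid, blue_mid in the frame of carrier below 0.063 m and angle between each of red_mid, blue_mid's own z axis and vertical below 0.12 rad and horizontal distance between blue_mid and blue_pad_mid below 0.016 m), for 0.2 s.
2. the retaining bar is fully home over the bottles (all of step 1 and value of joint bar above 0.0775 m), for 0.2 s.
3. the pin is pushed home through the bar with its button held in (value of joint bar above 0.0775 m and value of joint button above 0.003 m and z of pin_tip in the frame of carrier below 0.073 m and horizontal distance between pin_tip and guide_hole below 0.005 m and angle between pin_tip's own z axis and vertical below 0.1 rad), for 0.1 s.
At the end, for the whole second after the job is handed in: Red and blue bottles upright (7 deg) on their cell floors, within 16 mm of their own pads; white bottle still in its cell; bar within 2.5 mm of its stop; pin upright, down through the bar, head within 4 mm of the guide; button out again (1.5 mm); all at rest (all of step 2 and z of pin_tip in the frame of carrier below 0.073 m and horizontal distance between pin_tip and guide_hole below 0.005 m and angle between pin_tip's own z axis and vertical below 0.1 rad and value of joint button below 0.0015 m and linear speed of each of pin, red, blue below 0.02 m/s and horizontal distance between white_mid and carrier below 0.08 m and z of white_mid in the frame of carrier below 0.063 m); the robot touches nothing.
It fails at once if the white-capped bottle is shifted by more than 20 mm or tipped over (distance of white_mid from where it was at the start of the episode above 0.02 m or angle between white_mid's own z axis and vertical above 0.35 rad).
It fails at once if the green-capped bottle, the beaker or the timer is shifted by more than 30 mm or tipped over (distance of any of green_mid, beaker_mid, timer from where it was at the start of the episode above 0.03 m or angle between any of green_mid, beaker_mid, timer's own z axis and vertical above 0.35 rad).
It fails at once if the red-capped bottle is dropped (moves faster than 0.7 m/s while no finger touches it) or laid over ((linear speed of red above 0.7 m/s and contact force between the fingers and red below 0.05 N) or angle between red_mid's own z axis and vertical above 0.9 rad).
It fails at once if the blue-capped bottle is dropped (moves faster than 0.7 m/s while no finger touches it) or laid over ((linear speed of blue above 0.7 m/s and contact force between the fingers and blue below 0.05 N) or angle between blue_mid's own z axis and vertical above 0.9 rad).
It also fails if it takes over 72 s, if anything falls off the work surface, if the arm or the gripper's body presses on something with over 40 N, if the wrist force passes 120 N, or if a joint passes its speed limit or range.

### The arm

A 6-joint arm with a two-finger parallel gripper is mounted at the origin on the work surface. World frame = base frame: x ahead of the robot, y to its left, z up, the work surface at z = 0. Lengths are in m, angles in rad, forces in N, time in s.
With the tool pointing down it reaches from about 0.375 to 0.9 m from the base axis. Payload 3.1 kg.
Tool frame: the origin (TCP) lies at the very end of the fingers, on their centre line; the grasp point (between the pads) lies 19 mm behind it; x points along the fingers, y is the direction in which the jaws open and shut, and the axes are right-handed (so a half turn about x gives the same grasp; the last joint's range is limited). The gripper opens to 87 mm and grips with 3 to 60 N. Pads are 19 mm wide; open, the fingers measure 117 mm over their backs; the gripper's body (75 mm by 190 mm) begins 51 mm behind the grasp point.
Start: joints at [-1.488, 0.527, 1.433, -0, 1.181, -0.178], TCP at [0.162, -0.604, 0.19] pointing down, gripper open.
Joint ranges: [-3.08, 3.08], [-0.75, 2.2], [0.22, 2.44], [-1.43, 4.57], [0, 2.65], [-2.85, 2.85]. Speed limits (rad/s): [2.79, 2.79, 3.14, 3.14, 3.14, 3.14].

### API

Orientations are given as a unit quaternion [w, x, y, z].
In Python, from rig import arm, optics, ticket gives the robot as it stands. The module is installed in compiled form; this text tells all that it offers.
- The arm moves only by the tool arm_command, never from a script. Its argument "targets" is a list of rows, each a list of 7 numbers: the shift along the tool's x, y, z as a fraction of full scale, then the turn, a rotation vector about the tool's x, y, z as a fraction of full scale, then the finger opening in mm, from 0 to 87. In form: [[x, y, z, ax, ay, az, jaw], ...]. A call has 1 to 20 rows; each row shifts and turns the pose as measured when the row begins, along the tool's axes as they then stand; what a row does not reach is not made up. Full scale, the value 1, is 500 mm for a shift and 1.5 rad for a turn. A row lasts 1/12 s, in which the tool goes at most 41.7 mm and 7.16 degrees, less where a joint would pass 70% of its speed; a pose out of reach is approached as far as the arm can. A call with a number of a shift or a turn outside -1 to 1 is refused whole. A call with a gripper value outside its range is refused whole. The fingers move at their own pace and stop on an object; the grip force is fixed at half the most. Time passes only in rows, so rows that do not move let the fingers close. It gives the time, the measured TCP pose, the force and the opening at its end, in the units of the state.
- arm.read_state(): the state, without advancing time (a new reading comes with each control period).
- optics.read_camera(name): name is "scene" or "top" or "wrist"; returns (picture, depth): 400x640x3 uint8, red, green, blue; 400x640 float32, m along the optical axis (not along the pixel's ray), 0 where there is no reading.
- optics.get_calibration(name): a dict with "intrinsics" (3x3 intrinsics, pixels), "R" (3x3) and "t" (3): a world point X has camera coordinates R X + t; the wrist camera has in their place "T_tool_cam" (4x4, takes a point from camera to tool coordinates, whose origin is the TCP and whose axes are the tool frame's). Camera axes: x right, y down, z forward; pixel columns grow to the right and rows downward; lengths in m; the calibration is good to about 2 mm. A picture is of the moment at which its call begins: read the wrist's pose just before it. get_calibration takes no time and is no camera call.
- ticket.hand_in(): hands the job in, once; it reports no verdict.
The state is a dict: "t": time; "joint_pos": joint angles; "qd": joint speeds; "joint_torque": joint torques, N m; "eef_pos": TCP position; "orientation": TCP orientation; "contact_force": force on the tool from outside, world axes, zero at the start; "moment": the same for the moment, N m; "opening": finger opening in m.
Only numpy, scipy, OpenCV 4.12 (cv2) and the standard library are available. Lean on these libraries where they do the work, as an engineer would, in place of code of your own. Each camera call takes 0.05 s, during which the arm holds its last target.

## Working session

There is one attempt and no reset: what is moved stays moved. The work goes in short steps, Python scripts to look and compute and a tool call to move; the robot and the scene stay as the last step left them, time stands still between calls to the robot, and variables do not carry over. Pictures are saved under pics/ and viewed, and the job is handed in when it is done.

Besides the shell and the picture viewer there is one more tool, called after "Request:" by a JSON object that holds its "method" and its "body", one argument or row to a line. arm_command: Moves the arm, as the interface text tells. Its arguments: {"type":"object","properties":{"targets":{"type":"array","items":{"type":"array","items":{"type":"number"}}}},"required":["targets"]}

```bash
mkdir -p pics; python3 - <<'E'
from rig import arm, optics
import cv2, numpy as np
s=arm.read_state()
for k in s: print(k,np.round(s[k],4))
for n in ["scene","top"]:
    im,d=optics.read_camera(n)
    cv2.imwrite(f"pics/{n}0.png",im[:,:,::-1]); np.savez(f"{n}0.npz",im=im,d=d)
    c=optics.get_calibration(n); print(n,c)
print(optics.get_calibration("wrist"))
E
```

```text
t 0.0
joint_pos [-1.4875  0.5284  1.4339 -0.      1.1814 -0.1785]
qd [ 0.0001 -0.0005  0.0008  0.0015 -0.0001  0.0011]
joint_torque [-8.00000e-04 -4.40044e+01 -1.76595e+01  6.33000e-02  5.81000e-02
 -1.00000e-04]
eef_pos [ 0.1617 -0.6029  0.1895]
orientation [ 0.0915  0.7011  0.093  -0.701 ]
contact_force [-0.192   0.5091 -0.08  ]
moment [-0.0109 -0.0358 -0.0031]
opening 0.0873
scene {'intrinsics': array([[434.03722124,   0.        , 322.88841146],
       [  0.        , 434.03722124, 197.36071785],
       [  0.        ,   0.        ,   1.        ]]), 'R': array([[ 0.43802582,  0.89890551, -0.01011224],
       [ 0.71376339, -0.35460284, -0.60398564],
       [-0.54651185,  0.25734356, -0.79693105]]), 't': array([-0.1713932 , -0.26242954,  1.2269917 ])}
top {'intrinsics': array([[417.70198503,   0.        , 329.69128829],
       [  0.        , 417.70198503, 193.76729687],
       [  0.        ,   0.        ,   1.        ]]), 'R': array([[ 1.11226740e-01, -9.93795055e-01, -4.51723201e-05],
       [-9.73790418e-01, -1.08978722e-01, -1.99639326e-01],
       [ 1.98395652e-01,  2.22492197e-02, -9.79869449e-01]]), 't': array([-0.09570602,  0.52744861,  0.80949046])}
{'intrinsics': array([[310.58140901,   0.        , 314.69407774],
       [  0.        , 310.58140901, 197.89681545],
       [  0.        ,   0.        ,   1.        ]]), 'T_tool_cam': array([[-3.19569586e-04, -2.52023446e-01,  9.67721076e-01,
        -1.94114101e-01],
       [ 9.99999793e-01, -6.21549475e-04,  1.68358924e-04,
        -1.89800383e-04],
       [ 5.59056130e-04,  9.67720929e-01,  2.52023592e-01,
        -6.86039596e-02],
       [ 0.00000000e+00,  0.00000000e+00,  0.00000000e+00,
         1.00000000e+00]])}
```

View pics/scene0.png

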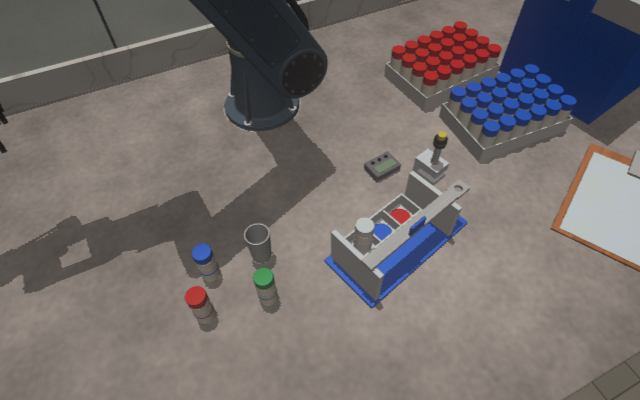

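View pics/top0.png

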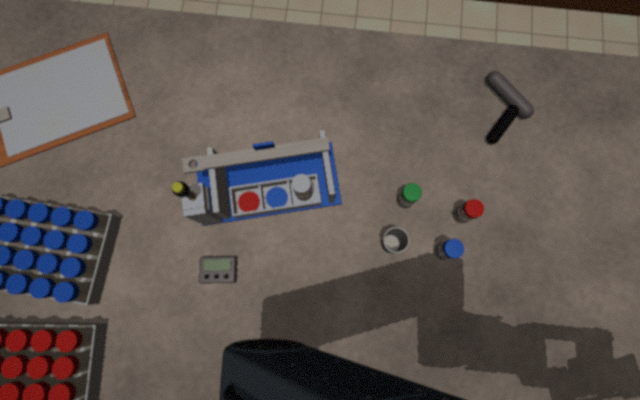

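The pictures show everything. In the top view, the red cap is at (473,209), blue (452,248), green (411,193), and the beaker at (396,239). The carrier has its red pad at (249,201), blue pad at (277,197) and white cap at (302,185). The pin button is at (180,188) and the blue tab at (263,146).

```bash
cat > h.py <<'E'
import cv2, numpy as np
from rig import arm, optics
def ray(cal,u,v):
    K=cal["intrinsics"];R=cal["R"];t=cal["t"]
    return -R.T@t, R.T@np.linalg.inv(K)@np.array([u,v,1.])
def plane(cal,u,v,z):
    o,d=ray(cal,u,v); return o+d*(z-o[2])/d[2]
def wcal():
    s=arm.read_state(); c=optics.get_calibration("wrist")
    w,x,y,z=s["orientation"]
    from scipy.spatial.transform import Rotation as Ro
    T=np.eye(4);T[:3,:3]=Ro.from_quat([x,y,z,w]).as_matrix();T[:3,3]=s["eef_pos"]
    T=T@c["T_tool_cam"]; Ti=np.linalg.inv(T)
    return dict(intrinsics=c["intrinsics"],R=Ti[:3,:3],t=Ti[:3,3])
def mask(im,col):
    hsv=cv2.cvtColor(im,cv2.COLOR_RGB2HSV);h,s,v=cv2.split(hsv)
    r={"red":((h<8)|(h>172)),"blue":(h>105)&(h<130),"green":(h>55)&(h<90),"yellow":(h>22)&(h<35)}[col]
    return (r&(s>130)&(v>60)).astype(np.uint8)
def blobs(im,col,mina=25):
    n,l,st,ce=cv2.connectedComponentsWithStats(mask(im,col))
    return [(tuple(np.round(ce[i],1)),tuple(st[i])) for i in range(1,n) if st[i][4]>=mina]
E
python3 - <<'E'
from h import *
for n in ["top","scene"]:
    f=np.load(n+"0.npz");im=f["im"];c=optics.get_calibration(n)
    for col in ["red","blue","green","yellow"]:
        for ce,st in blobs(im,col):
            if n=="top" and ce[0]<150: continue
            if n=="scene" and ce[1]<120 and ce[0]>380 and col!="yellow": continue
            zs={"yellow":.218}.get(col,.092)
            print(n,col,ce,st,[np.round(plane(c,*ce,z)[:2],4) for z in (zs,.012)], "depth",f["d"][int(ce[1]),int(ce[0])])
E
```

```text
top red (np.float64(248.5), np.float64(201.2)) (np.int32(239), np.int32(192), np.int32(20), np.int32(19), np.int32(311)) [array([0.4944, 0.1194]), array([0.5074, 0.1368])] depth 0.9018226
top red (np.float64(473.6), np.float64(208.2)) (np.int32(464), np.int32(199), np.int32(20), np.int32(19), np.int32(298)) [array([ 0.5296, -0.3204]), array([ 0.5461, -0.3466])] depth 0.8175441
top blue (np.float64(262.8), np.float64(144.5)) (np.int32(253), np.int32(142), np.int32(20), np.int32(6), np.int32(67)) [array([0.6128, 0.1082]), array([0.6375, 0.1244])] depth 0.7891596
top blue (np.float64(283.3), np.float64(174.8)) (np.int32(222), np.int32(143), np.int32(119), np.int32(79), np.int32(2480)) [array([0.555 , 0.0586]), array([0.5739, 0.07  ])] depth 0.9172227
top blue (np.float64(203.4), np.float64(177.5)) (np.int32(197), np.int32(170), np.int32(13), np.int32(18), np.int32(142)) [array([0.5318, 0.2156]), array([0.5485, 0.2425])] depth 0.9181716
top blue (np.float64(276.4), np.float64(196.9)) (np.int32(267), np.int32(188), np.int32(20), np.int32(19), np.int32(309)) [array([0.509 , 0.0662]), array
[... 1259 characters left out ...]
nt32(216), np.int32(142), np.int32(91), np.int32(2662)) [array([0.6339, 0.0482]), array([0.6009, 0.0816])] depth 0.9162821
scene blue (np.float64(381.6), np.float64(230.5)) (np.int32(374), np.int32(224), np.int32(17), np.int32(16), np.int32(189)) [array([0.5611, 0.0476]), array([0.5201, 0.0809])] depth 0.95446575
scene blue (np.float64(201.1), np.float64(252.6)) (np.int32(192), np.int32(244), np.int32(20), np.int32(20), np.int32(277)) [array([ 0.4509, -0.2881]), array([ 0.3978, -0.2918])] depth 0.83521575
scene yellow (np.float64(441.6), np.float64(134.1)) (np.int32(438), np.int32(131), np.int32(8), np.int32(7), np.int32(42)) [array([0.4858, 0.2127]), array([0.3322, 0.3734])] depth 0.8425801
```

```bash
cat >> h.py <<'E'
from scipy.spatial.transform import Rotation as Ro
def Rtool():
    w,x,y,z=arm.read_state()["orientation"]; return Ro.from_quat([x,y,z,w]).as_matrix()
def delta(tgt,jaw_deg=None):
    """shift (mm) in current tool axes to tgt; and rotvec (rad) to have tool x down, jaw line at jaw_deg (mod 180)"""
    s=arm.read_state();R=Rtool();p=np.array(s["eef_pos"])
    d=R.T@(np.array(tgt)-p)
    print("t",round(s["t"],2),"pos",np.round(p,4),"jaw deg",round(float(np.degrees(np.arctan2(R[1,1],R[0,1]))),2),"tilt",np.round(np.degrees(np.arccos(-R[2,0])),2),"open",round(s["opening"],4),"F",np.round(s["contact_force"],1),"q",np.round(s["joint_pos"],2))
    print("  shift mm tool",np.round(d*1000,1)," frac",np.round(d/.5,4))
    if jaw_deg is not None:
        for a in (jaw_deg,jaw_deg+180):
            y=np.array([np.cos(np.radians(a)),np.sin(np.radians(a)),0]);x=np.array([0,0,-1.]);Rt=np.c_[x,y,np.cross(x,y)]
            rv=Ro.from_matrix(R.T@Rt).as_rotvec()
            print("  turn deg",np.round(np.degrees(rv),1),"frac",np.round(rv/1.5,4), "shift frac after turn",np.round(Rt.T@(np.array(tgt)-p)/.5,4))
E
python3 - <<'E'
from h import *
print(Rtool().round(3))
c=optics.get_calibration("top")
print("beaker",plane(c,396,238,.085),"white",plane(c,302,184,.104))
delta([.530,-.321,.15],15.5)
E
```

```text
[[-0.     0.259 -0.966]
 [ 0.002 -0.966 -0.259]
 [-1.    -0.002 -0.   ]]
beaker [ 0.45544627 -0.17514624  0.085     ] white [0.53784598 0.01823505 0.104     ]
t 0.1 pos [ 0.1617 -0.603   0.1896] jaw deg -75.0 tilt 0.11 open 0.0873 F [-0.1 -0.   0.3] q [-1.49  0.53  1.43 -0.    1.18 -0.18]
  shift mm tool [  40.1 -177.  -428.7]  frac [ 0.0801 -0.3539 -0.8574]
  turn deg [-90.5  -0.1   0.1] frac [-1.053e+00 -1.100e-03  8.000e-04] shift frac after turn [ 0.0792  0.8605 -0.3466]
  turn deg [89.5  0.1  0.1] frac [1.0414e+00 8.0000e-04 1.1000e-03] shift frac after turn [ 0.0792 -0.8605  0.3466]
```

```bash
cat >> h.py <<'E'
def plan(tgt,jaw_deg,n,jaw=87,start=None):
    """n rounded rows, straight world line + yaw, from measured pose"""
    s=arm.read_state();R=Rtool();p=np.array(s["eef_pos"])
    y=np.array([np.cos(np.radians(jaw_deg)),np.sin(np.radians(jaw_deg)),0]);x=np.array([0,0,-1.]);Rt=np.c_[x,y,np.cross(x,y)]
    rv=Ro.from_matrix(R.T@Rt).as_rotvec(); w=np.array(tgt)-p; 
    rows=[]
    for k in range(n):
        Rk=R@Ro.from_rotvec(rv*k/n).as_matrix()
        rows.append([round(float(v),4) for v in Rk.T@w/n/.5]+[round(float(v),4) for v in rv/n/1.5]+[jaw])
    print("t",round(s["t"],2),"pos",np.round(p,4),"jaw deg",round(float(np.degrees(np.arctan2(R[1,1],R[0,1]))),2),"tilt",np.round(np.degrees(np.arccos(np.clip(-R[2,0],-1,1))),2),"open",round(s["opening"],4),"F",np.round(s["contact_force"],1),"q",np.round(s["joint_pos"],2))
    print("dist/row mm",np.linalg.norm(w)/n*1000,"deg/row",np.degrees(np.linalg.norm(rv))/n)
    print(rows)
E
python3 -c "
from h import *
plan([.530,-.321,.17],-21,14)"
```

```text
t 0.1 pos [ 0.1617 -0.603   0.1896] jaw deg -75.0 tilt 0.11 open 0.0873 F [-0.1 -0.   0.3] q [-1.49  0.53  1.43 -0.    1.18 -0.18]
dist/row mm 33.15977211075197 deg/row 3.8570199977541852
[[0.0029, -0.0253, -0.0612, -0.0449, -0.0001, 0.0001, 87], [0.0029, -0.0211, -0.0628, -0.0449, -0.0001, 0.0001, 87], [0.0028, -0.0168, -0.0641, -0.0449, -0.0001, 0.0001, 87], [0.0028, -0.0125, -0.0651, -0.0449, -0.0001, 0.0001, 87], [0.0028, -0.0081, -0.0658, -0.0449, -0.0001, 0.0001, 87], [0.0028, -0.0036, -0.0662, -0.0449, -0.0001, 0.0001, 87], [0.0028, 0.0008, -0.0663, -0.0449, -0.0001, 0.0001, 87], [0.0028, 0.0053, -0.066, -0.0449, -0.0001, 0.0001, 87], [0.0028, 0.0097, -0.0655, -0.0449, -0.0001, 0.0001, 87], [0.0028, 0.0141, -0.0647, -0.0449, -0.0001, 0.0001, 87], [0.0028, 0.0184, -0.0637, -0.0449, -0.0001, 0.0001, 87], [0.0028, 0.0227, -0.0623, -0.0449, -0.0001, 0.0001, 87], [0.0028, 0.0268, -0.0606, -0.0449, -0.0001, 0.0001, 87], [0.0028, 0.0308, -0.0587, -0.0449, -0.0001, 0.0001, 87]]
```

Request:
{"method": "arm_command", "body": {
  "targets": [
    [0.003,-0.025,-0.061,-0.045,0,0,87],
    [0.003,-0.021,-0.063,-0.045,0,0,87],
    [0.003,-0.017,-0.064,-0.045,0,0,87],
    [0.003,-0.0125,-0.065,-0.045,0,0,87],
    [0.003,-0.008,-0.066,-0.045,0,0,87],
    [0.003,-0.0035,-0.066,-0.045,0,0,87],
    [0.003,0.001,-0.066,-0.045,0,0,87],
    [0.003,0.005,-0.066,-0.045,0,0,87],
    [0.003,0.01,-0.0655,-0.045,0,0,87],
    [0.003,0.014,-0.065,-0.045,0,0,87],
    [0.003,0.018,-0.064,-0.045,0,0,87],
    [0.003,0.023,-0.062,-0.045,0,0,87],
    [0.003,0.027,-0.061,-0.045,0,0,87],
    [0.003,0.031,-0.059,-0.045,0,0,87]
  ]
}}

```text
t: 1.27
eef_pos: [0.5325, -0.3055, 0.1606]
orientation: [-0.407, -0.575, -0.414, 0.577]
contact_force: [0.5, -0.4, -0.4]
opening: 0.087
```

```bash
python3 -c "
from h import *
delta([.530,-.321,.17],-21)
c=wcal();im,d=optics.read_camera('wrist');cv2.imwrite('pics/w1.png',im[:,:,::-1])
for col in ['red','blue','green']:
  for ce,st in blobs(im,col): print(col,ce,st,plane(c,*ce,.092).round(4))
delta([.530,-.321,.17],-21)
"
```

```text
t 1.27 pos [ 0.5325 -0.3055  0.1606] jaw deg -19.04 tilt 0.62 open 0.087 F [ 0.5 -0.4 -0.4] q [-0.7   0.55  1.48  0.    1.12 -0.37]
  shift mm tool [-9.5  2.6 15.4]  frac [-0.0189  0.0051  0.0308]
  turn deg [ 2.  -0.2  0.6] frac [ 0.0227 -0.0027  0.0067] shift frac after turn [-0.0187  0.0063  0.0307]
  turn deg [-178.    -0.9   -0.4] frac [-2.0716 -0.0104 -0.0042] shift frac after turn [-0.0187 -0.0063 -0.0307]
red (np.float64(320.9), np.float64(212.5)) (np.int32(302), np.int32(192), np.int32(39), np.int32(42), np.int32(1321)) [ 0.5328 -0.3191  0.092 ]
blue (np.float64(221.5), np.float64(205.7)) (np.int32(201), np.int32(186), np.int32(42), np.int32(41), np.int32(1337)) [ 0.4518 -0.2847  0.092 ]
green (np.float64(293.2), np.float64(67.2)) (np.int32(271), np.int32(44), np.int32(45), np.int32(48), np.int32(1629)) [ 0.5507 -0.1985  0.092 ]
t 1.32 pos [ 0.5374 -0.3006  0.1604] jaw deg -18.7 tilt 0.64 open 0.0868 F [2.5 1.6 0.9] q [-0.69  0.55  1.48  0.01  1.12 -0.37]
  shift mm tool [-9.8 -0.5 21.6]  frac [-0.0197 -0.0011  0.0431]
  turn deg [ 2.3 -0.5  0.4] frac [ 0.0268 -0.0058  0.0046] shift frac after turn [-0.0193  0.0008  0.0433]
  turn deg [-177.7   -0.6   -0.8] frac [-2.0676 -0.0072 -0.009 ] shift frac after turn [-0.0193 -0.0008 -0.0433]
```

Request:
{"method": "arm_command", "body": {
  "targets": [
    [0.02,0.0,0.04,0.02,0,0.004,87],
    [0,0,0,0,0,0,87],
    [0,0,0,0,0,0,87]
  ]
}}

```text
t: 1.57
eef_pos: [0.5331, -0.3159, 0.1483]
orientation: [0.402, 0.582, 0.408, -0.577]
contact_force: [-0.5, 0.4, 0.7]
opening: 0.0869
```

```bash
python3 -c "
from h import *
delta([.531,-.321,.066],-21)
c=wcal();im,d=optics.read_camera('wrist');cv2.imwrite('pics/w1.png',im[:,:,::-1])
for col in ['red','blue','green']:
  for ce,st in blobs(im,col): print(col,ce,st,plane(c,*ce,.092).round(4))
delta([.531,-.321,.066],-21)
"
```

```text
t 1.57 pos [ 0.5331 -0.3159  0.1483] jaw deg -20.07 tilt 0.59 open 0.0869 F [-0.5  0.4  0.7] q [-0.72  0.57  1.48  0.01  1.09 -0.37]
  shift mm tool [82.2 -0.   6.3]  frac [ 0.1645 -0.      0.0127]
  turn deg [ 0.9 -0.6  0.2] frac [ 0.0108 -0.0066  0.0018] shift frac after turn [ 0.1646 -0.0003  0.011 ]
  turn deg [-179.1   -0.2   -0.9] frac [-2.0835 -0.0028 -0.0104] shift frac after turn [ 0.1646  0.0003 -0.011 ]
red (np.float64(315.0), np.float64(208.0)) (np.int32(294), np.int32(186), np.int32(43), np.int32(45), np.int32(1495)) [ 0.5315 -0.3203  0.092 ]
blue (np.float64(210.3), np.float64(202.6)) (np.int32(188), np.int32(181), np.int32(46), np.int32(44), np.int32(1553)) [ 0.4508 -0.2858  0.092 ]
green (np.float64(282.8), np.float64(53.8)) (np.int32(259), np.int32(28), np.int32(48), np.int32(53), np.int32(1965)) [ 0.55   -0.1997  0.092 ]
t 1.62 pos [ 0.5325 -0.3163  0.148 ] jaw deg -20.1 tilt 0.58 open 0.0872 F [-0.7 -0.1  0.3] q [-0.72  0.57  1.48  0.01  1.09 -0.37]
  shift mm tool [81.9  0.5  5.7]  frac [0.1639 0.001  0.0114]
  turn deg [ 0.9 -0.5  0.2] frac [ 0.0105 -0.0064  0.0023] shift frac after turn [0.164  0.0006 0.0098]
  turn deg [-179.1   -0.3   -0.9] frac [-2.0839 -0.0036 -0.01  ] shift frac after turn [ 0.164  -0.0006 -0.0098]
```

View pics/w1.png

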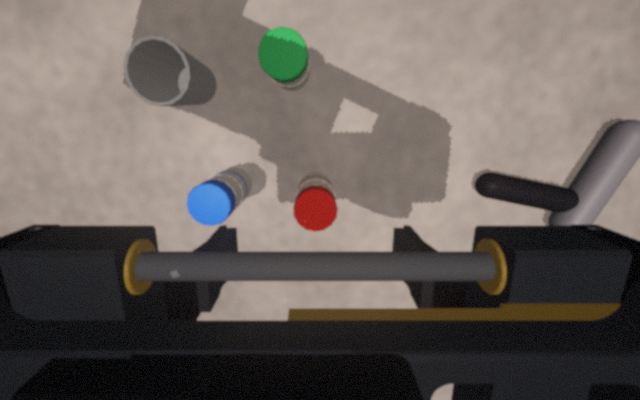

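The wrist view shows the red cap at (315,208) midway between the fingers, and blue at (210,203). I'll descend and grip.

Request:
{"method": "arm_command", "body": {
  "targets": [
    [0.033,0.0005,0.008,0.01,-0.006,0.002,87],
    [0.033,0,0,0,0,0,87],
    [0.04,0,0,0,0,0,87],
    [0.04,0,0,0,0,0,87],
    [0.015,0,0,0,0,0,87],
    [0,0,0,0,0,0,87]
  ]
}}

```text
t: 2.12
eef_pos: [0.5282, -0.3259, 0.0673]
orientation: [0.399, 0.585, 0.396, -0.585]
contact_force: [0.1, -0.4, -0.6]
opening: 0.0871
```

```bash
python3 -c "
from h import *
delta([.5315,-.3205,.066],-21)
"
```

```text
t 2.12 pos [ 0.5282 -0.3259  0.0673] jaw deg -21.59 tilt 0.19 open 0.0871 F [ 0.1 -0.4 -0.6] q [-0.73  0.68  1.55 -0.    0.92 -0.36]
  shift mm tool [ 1.3  1.1 -6.3]  frac [ 0.0027  0.0021 -0.0126]
  turn deg [-0.6  0.1 -0.2] frac [-0.0069  0.001  -0.0019] shift frac after turn [ 0.0027  0.0023 -0.0125]
  turn deg [ 1.794e+02 -3.000e-01 -1.000e-01] frac [ 2.0875e+00 -3.0000e-03 -1.6000e-03] shift frac after turn [ 0.0027 -0.0023  0.0125]
```

Request:
{"method": "arm_command", "body": {
  "targets": [
    [0.003,0.002,-0.012,0,0,0,87],
    [0,0,0,0,0,0,87],
    [0,0,0,0,0,0,20],
    [0,0,0,0,0,0,20],
    [0,0,0,0,0,0,20],
    [0,0,0,0,0,0,20],
    [0,0,0,0,0,0,20],
    [0,0,0,0,0,0,20],
    [0,0,0,0,0,0,20],
    [0,0,0,0,0,0,20]
  ]
}}

```text
t: 2.95
eef_pos: [0.5337, -0.3232, 0.0716]
orientation: [0.401, 0.586, 0.393, -0.584]
contact_force: [-0.3, -0.1, 1.8]
opening: 0.0417
```

```bash
python3 -c "
from h import *
delta([.5315,-.3205,.066],-21)
"
```

```text
t 2.95 pos [ 0.5337 -0.3232  0.0716] jaw deg -21.69 tilt 0.7 open 0.0417 F [-0.3 -0.1  1.8] q [-0.72  0.67  1.54 -0.    0.92 -0.34]
  shift mm tool [ 5.6 -3.1 -1.8]  frac [ 0.0112 -0.0063 -0.0035]
  turn deg [-0.7  0.3 -0.7] frac [-0.0081  0.003  -0.0076] shift frac after turn [ 0.0112 -0.0061 -0.0035]
  turn deg [179.3  -1.   -0.4] frac [ 2.0863 -0.0119 -0.0048] shift frac after turn [0.0112 0.0061 0.0035]
```

Request:
{"method": "arm_command", "body": {
  "targets": [
    [0.008,0,0,0,0,0,20],
    [0,0,0,0,0,0,20],
    [0,0,0,0,0,0,20]
  ]
}}

```text
t: 3.2
eef_pos: [0.5337, -0.3233, 0.0672]
orientation: [0.401, 0.586, 0.393, -0.584]
contact_force: [0.3, -0.5, -0.4]
opening: 0.0239
```

```bash
python3 -c "
from h import *
delta([.5315,-.3205,.066],-21)
"
```

```text
t 3.2 pos [ 0.5337 -0.3233  0.0672] jaw deg -21.69 tilt 0.7 open 0.0239 F [ 0.3 -0.5 -0.4] q [-0.72  0.68  1.55 -0.    0.91 -0.34]
  shift mm tool [ 1.1 -3.1 -1.8]  frac [ 0.0022 -0.0062 -0.0036]
  turn deg [-0.7  0.3 -0.7] frac [-0.008   0.0031 -0.0076] shift frac after turn [ 0.0023 -0.0062 -0.0036]
  turn deg [179.3  -1.   -0.4] frac [ 2.0863 -0.0118 -0.0048] shift frac after turn [0.0023 0.0062 0.0036]
```

```bash
python3 -c "
from h import *
for n in ['wrist','scene','top']:
  c=wcal() if n=='wrist' else optics.get_calibration(n)
  im,d=optics.read_camera(n);cv2.imwrite(f'pics/{n}2.png',im[:,:,::-1])
  for ce,st in blobs(im,'red'):
    if n=='scene' and ce[0]>380 or n=='top' and ce[0]<380: continue
    print(n,ce,st,plane(c,*ce,.092).round(4))
"
```

```text
wrist (np.float64(312.5), np.float64(227.8)) (np.int32(283), np.int32(202), np.int32(56), np.int32(51), np.int32(2229)) [ 0.5346 -0.3162  0.092 ]
scene (np.float64(202.5), np.float64(300.6)) (np.int32(199), np.int32(292), np.int32(8), np.int32(16), np.int32(70)) [ 0.5475 -0.3138  0.092 ]
```

View pics/wrist2.png

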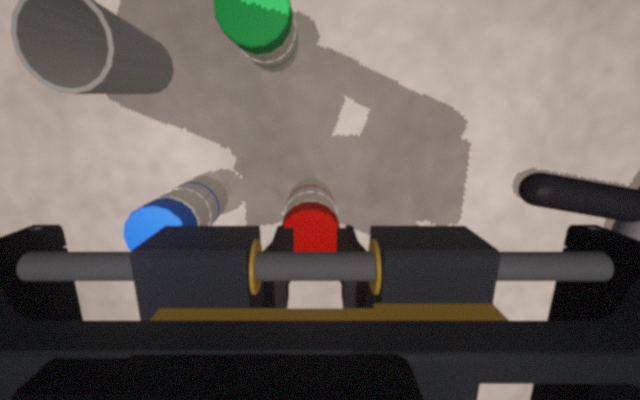

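View pics/scene2.png

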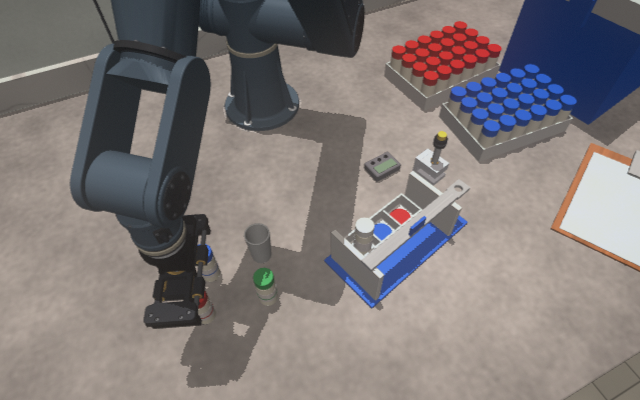

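```bash
python3 -c "
from h import *
s=arm.read_state();print(s['opening'],s['eef_pos'])
c=wcal();im,d=optics.read_camera('wrist')
for v in range(180,330,8): print(v,np.round(d[v,275:360:7],3))
def pt(c,d,u,v):
  o,r=ray(c,u,v); return o+r*d
for u,v in [(312,205),(312,215),(312,230),(312,240),(278,245),(350,245)]: print(u,v,pt(c,d[v,u],u,v).round(4))
big=cv2.resize(im[150:340,200:440],None,fx=3,fy=3);cv2.imwrite('pics/w3.png',big[:,:,::-1])
im,d=optics.read_camera('scene');cv2.imwrite('pics/s3.png',cv2.resize(im[200:360,110:310],None,fx=4,fy=3.75)[:,:,::-1])
c=optics.get_calibration('scene')
for u,v in [(202,300),(203,310),(205,320)]: print(u,v,im[v,u],pt(c,d[v,u],u,v).round(4))
"
```

```text
0.020552014232182197 [ 0.53367018 -0.32325342  0.06720653]
180 [0.266 0.265 0.266 0.267 0.26  0.255 0.26  0.267 0.265 0.267 0.266 0.267
 0.268]
188 [0.267 0.268 0.268 0.241 0.228 0.224 0.228 0.    0.267 0.269 0.268 0.269
 0.269]
196 [0.269 0.27  0.236 0.215 0.206 0.204 0.207 0.215 0.236 0.269 0.271 0.271
 0.271]
204 [0.272 0.272 0.212 0.194 0.187 0.186 0.188 0.195 0.21  0.271 0.271 0.272
 0.273]
212 [0.274 0.274 0.188 0.179 0.178 0.178 0.177 0.179 0.189 0.272 0.274 0.273
 0.275]
220 [0.275 0.276 0.179 0.178 0.179 0.178 0.179 0.179 0.179 0.202 0.276 0.275
 0.275]
228 [0.277 0.167 0.171 0.179 0.18  0.179 0.179 0.179 0.18  0.17  0.167 0.278
 0.278]
236 [0.28  0.155 0.159 0.181 0.18  0.181 0.181 0.181 0.182 0.159 0.157 0.155
 0.281]
244 [0.145 0.149 0.149 0.183 0.182 0.183 0.183 0.183 0.183 0.15  0.149 0.146
 0.283]
252 [0.085 0.084 0.085 0.085 0.085 0.085 0.085 0.085 0.084 0.086 0.084 0.085
 0.085]
260 [0.084 0.082 0.082 0.081 0.083 0.083 0.083 0.083 0.083 0.083 0.082 0.082
 0.082]
268 [0.084 0.083 0.083 0.083 0.083 0.083 0.082 0.083 0.082 0.082 0.082 0.081
 0.084]
276 [0.082 0.083 0.08
[... 221 characters left out ...]
.128
 0.106]
300 [0.12  0.128 0.128 0.295 0.297 0.295 0.296 0.297 0.297 0.297 0.129 0.126
 0.106]
308 [0.076 0.075 0.076 0.075 0.076 0.075 0.075 0.076 0.076 0.075 0.076 0.076
 0.077]
316 [0.072 0.072 0.073 0.072 0.073 0.072 0.072 0.072 0.074 0.072 0.073 0.072
 0.072]
324 [0.067 0.067 0.067 0.067 0.067 0.067 0.068 0.068 0.067 0.067 0.068 0.069
 0.066]
312 205 [ 0.5385 -0.3056  0.0835]
312 215 [ 0.5372 -0.3087  0.0923]
312 230 [ 0.5338 -0.3173  0.0919]
312 240 [ 0.5315 -0.3231  0.0919]
278 245 [ 0.5213 -0.3057  0.1274]
350 245 [ 0.5523 -0.3184  0.1272]
202 300 [121  42  40] [ 0.5457 -0.3143  0.0916]
203 310 [121 114 101] [ 0.5494 -0.3207  0.0613]
205 320 [123 116 107] [ 0.5487 -0.3268  0.0182]
```

View pics/w3.png

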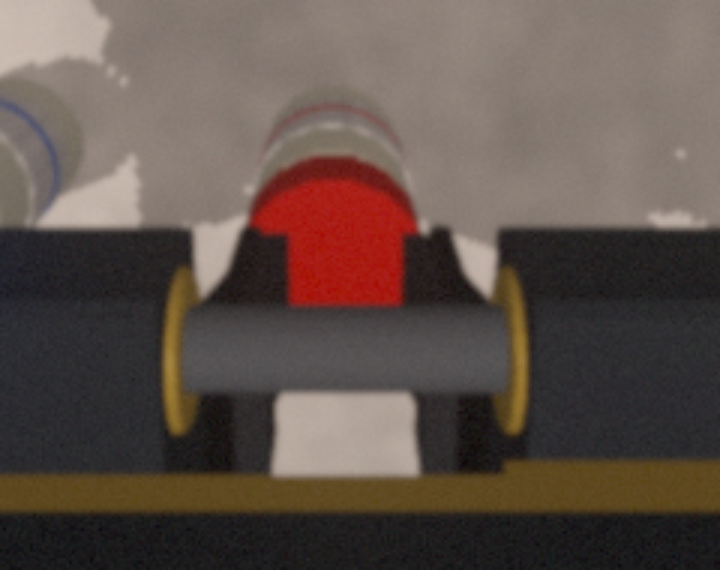

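View pics/s3.png

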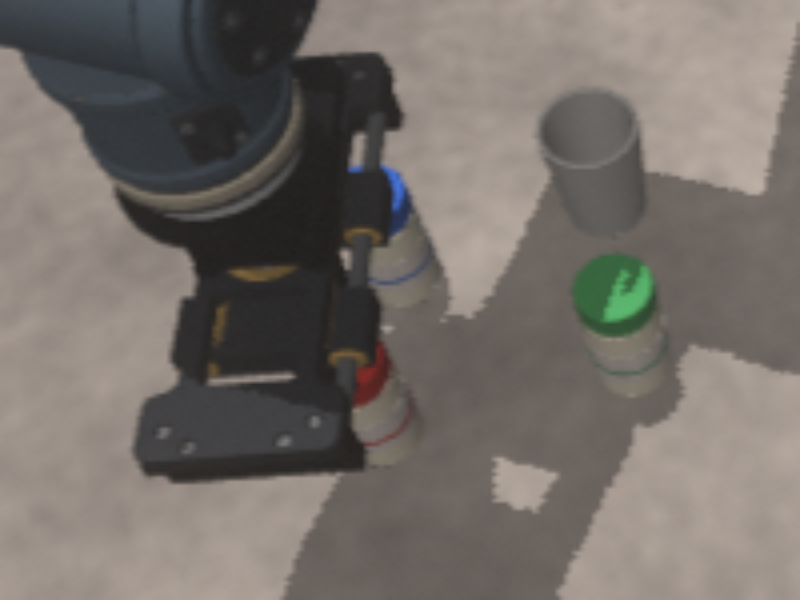

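```bash
python3 -c "
from h import *
im,d=optics.read_camera('wrist');c=optics.get_calibration('wrist');K=c['intrinsics'];T=c['T_tool_cam']
for v in range(220,302,4):
  r=[]
  for u in (283,287,291,341,345,349):
    p=T@np.r_[np.linalg.inv(K)@[u,v,1]*d[v,u],1]; r.append(tuple((p[:3]*1000).round(0).astype(int).tolist()))
  print(v,*r)
"
```

```text
220 (-19, -19, -10) (-25, -16, -11) (-25, -14, -12) (69, 23, 20) (68, 27, 20) (67, 30, 20)
224 (-24, -19, -9) (-24, -16, -9) (-24, -14, -9) (68, 23, 24) (68, 27, 24) (68, 30, 24)
228 (-37, -17, -11) (-36, -15, -11) (-33, -13, -10) (-33, 14, -10) (-39, 16, -12) (-38, 18, -12)
232 (-43, -17, -11) (-40, -15, -10) (-40, -13, -10) (-39, 14, -10) (-43, 15, -11) (-43, 17, -11)
236 (-49, -16, -11) (-46, -14, -10) (-46, -12, -10) (-45, 13, -10) (-49, 15, -11) (-49, 17, -11)
240 (-54, -16, -11) (-51, -14, -10) (-52, -12, -10) (-50, 13, -10) (-52, 15, -10) (-54, 16, -11)
244 (-55, -15, -10) (-55, -14, -10) (-55, -12, -10) (-55, 12, -10) (-55, 14, -10) (-60, 16, -12)
248 (-59, -15, -10) (-60, -13, -10) (-61, -11, -10) (-59, 12, -9) (-59, 14, -9) (-62, 15, -11)
252 (-114, -9, -32) (-116, -8, -33) (-116, -7, -33) (-115, 7, -33) (-115, 8, -33) (-116, 9, -33)
256 (-117, -9, -32) (-118, -8, -33) (-118, -7, -33) (-117, 7, -32) (-117, 8, -32) (-117, 9, -33)
260 (-117, -9, -32) (-119, -8, -32) (-118, -7, -32) (-118, 7, -32) (-118, 8, -32) (-119, 9, -32)
264 (-118, -9, -31) (-120, -8, -32) (-119, -7, -31
[... 169 characters left out ...]
, -8, -29) (-119, -7, -29) (-121, 7, -30) (-120, 8, -29) (-121, 9, -30)
276 (-119, -9, -28) (-119, -8, -28) (-120, -7, -28) (-120, 7, -28) (-120, 8, -28) (-120, 9, -28)
280 (-119, -9, -27) (-118, -8, -26) (-118, -7, -26) (-118, 7, -26) (-119, 8, -26) (-118, 9, -26)
284 (-81, -13, -3) (-82, -11, -4) (-73, -11, 1) (-81, 10, -3) (-82, 12, -4) (-81, 14, -3)
288 (-81, -13, -2) (-81, -12, -2) (-75, -10, 2) (-81, 10, -1) (-82, 12, -2) (-81, 14, -2)
292 (-81, -13, 0) (-82, -12, 0) (-74, -11, 5) (-81, 10, 1) (-82, 12, 0) (-81, 14, 1)
296 (-81, -13, 2) (-81, -12, 2) (-75, -11, 6) (-81, 10, 2) (-82, 12, 2) (-81, 14, 2)
300 (-81, -13, 4) (-82, -12, 4) (-75, -11, 8) (-80, 11, 5) (-82, 12, 4) (-80, 14, 4)
```

The fingers closed to 20 mm without touching the bottle. Depth shows the real fingertips about 33 mm short of the reported TCP, so they're above the cap. I'll open, rise slightly and measure that offset.

Request:
{"method": "arm_command", "body": {
  "targets": [
    [-0.02,0,0,0,0,0,87],
    [-0.03,0,0,0,0,0,87],
    [0,0,0,0,0,0,87],
    [0,0,0,0,0,0,87],
    [0,0,0,0,0,0,87],
    [0,0,0,0,0,0,87],
    [0,0,0,0,0,0,87],
    [0,0,0,0,0,0,87]
  ]
}}

```text
t: 4.17
eef_pos: [0.5332, -0.3229, 0.0939]
orientation: [0.401, 0.586, 0.393, -0.584]
contact_force: [0.6, -0.8, -0.4]
opening: 0.0657
```

```bash
python3 -c "
from h import *
delta([.5315,-.3225,.034],-21)
im,d=optics.read_camera('wrist');c=optics.get_calibration('wrist');K=c['intrinsics'];T=c['T_tool_cam']
cv2.imwrite('pics/w4.png',im[:,:,::-1])
uu,vv=np.meshgrid(np.arange(640),np.arange(400))
P=np.stack([uu,vv,np.ones_like(uu)],-1)@np.linalg.inv(K).T*d[...,None]
P=P@T[:3,:3].T+T[:3,3]
P[d==0]=np.nan
for v in range(200,330,6):
  print(v,*[tuple((P[v,u]*1000).round(0).astype(int).tolist()) if d[v,u]>0 else None for u in (10,60,120,160,190,205,220,230)])
sel=(P[...,0]>-.07)&(abs(P[...,1])>.03)&(abs(P[...,2])<.014)&(P[...,0]<.01)&(abs(P[...,1])<.06)
print('finger x max',np.nanpercentile(P[...,0][sel]*1000,[50,90,95,99,100]))
g=(d>.2)&(vv<150)
s=arm.read_state();W=P@Rtool().T+s['eef_pos'];print('ground z',np.nanmedian(W[g][:,2]))
"
```

```text
t 4.17 pos [ 0.5332 -0.3229  0.0939] jaw deg -21.7 tilt 0.68 open 0.0657 F [ 0.6 -0.8 -0.4] q [-0.72  0.64  1.53 -0.    0.96 -0.34]
  shift mm tool [59.9 -2.4  0. ]  frac [ 1.198e-01 -4.800e-03  1.000e-04]
  turn deg [-0.7  0.3 -0.6] frac [-0.0081  0.003  -0.0074] shift frac after turn [ 0.1199 -0.0035  0.0005]
  turn deg [179.3  -1.   -0.4] frac [ 2.0863 -0.0116 -0.0047] shift frac after turn [ 0.1199  0.0035 -0.0005]
200 (91, -290, 8) (93, -244, 8) (92, -186, 8) (1, -101, -17) (1, -81, -17) (17, -77, -12) (41, -74, -6) (71, -75, 2)
206 (92, -292, 14) (92, -244, 14) (93, -187, 14) (2, -102, -12) (0, -81, -13) (11, -76, -10) (39, -74, -1) (94, -82, 14)
212 (91, -292, 19) (91, -245, 19) (93, -188, 20) (2, -102, -8) (3, -83, -8) (7, -75, -6) (44, -76, 5) (93, -82, 20)
218 (92, -295, 26) (92, -247, 26) (91, -188, 26) (2, -103, -4) (0, -82, -5) (6, -74, -3) (93, -92, 26) (93, -82, 26)
224 (91, -296, 32) (92, -248, 32) (92, -189, 32) (2, -103, 0) (2, -84, 0) (6, -75, 2) (94, -93, 33) (95, -83, 33)
230 (91, -297, 38) (-104, -79, -35) (-112, -55, -38) (-112, -44, -38) (-105, -38, -36) (10, 
[... 1620 characters left out ...]
38, -15) (-100, -38, -7) (-86, -38, 2) (-81, -35, 5)
308 (-134, -67, -28) (-125, -65, -22) (-125, -49, -22) (-125, -40, -22) (-112, -38, -13) (-100, -38, -5) (-86, -38, 4) (-80, -36, 8)
314 (-135, -66, -28) (-125, -65, -21) (-125, -50, -20) (-125, -39, -21) (-112, -38, -11) (-100, -38, -3) (-85, -38, 8) (94, -90, 134)
320 (-136, -65, -27) (-135, -56, -26) (-134, -44, -25) None (-135, -28, -26) (-134, -25, -25) (-135, -21, -25) (-135, -19, -26)
326 (-138, -64, -27) (-138, -54, -26) (-137, -42, -26) (-137, -34, -26) (-137, -27, -26) (-136, -24, -25) (-136, -21, -25) (-136, -19, -25)
finger x max [-49.93035615 -35.44648665 -33.49688711 -31.895272   -30.62563383]
ground z -0.00024161067288969162
```

View pics/w4.png

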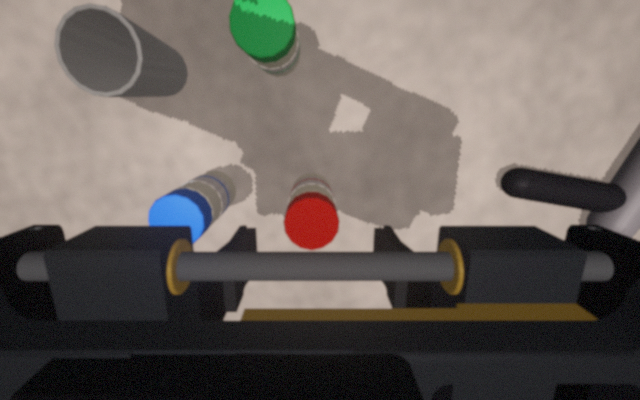

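The open view shows the red cap at (311,220). The fingertips end 31 mm short of the reported TCP, and ground z reads 0, so I'll allow for 31 mm from here on.

Request:
{"method": "arm_command", "body": {
  "targets": [
    [0.03,-0.003,0,-0.007,0.003,-0.007,75],
    [0.035,0,0,0,0,0,75],
    [0.03,0,0,0,0,0,75],
    [0.015,0,0,0,0,0,75],
    [0,0,0,0,0,0,75]
  ]
}}

```text
t: 4.63
eef_pos: [0.5314, -0.3222, 0.0332]
orientation: [-0.4, -0.582, -0.402, 0.583]
contact_force: [0.0, -0.0, -0.4]
opening: 0.075
```

```bash
python3 -c "
from h import *
delta([.5315,-.3225,.035],-21)
"
```

```text
t 4.63 pos [ 0.5314 -0.3222  0.0332] jaw deg -20.95 tilt 0.14 open 0.075 F [ 0.  -0.  -0.4] q [-0.72  0.73  1.56  0.    0.86 -0.36]
  shift mm tool [-1.8  0.2  0.2]  frac [-0.0035  0.0003  0.0004]
  turn deg [ 0.  -0.1  0.1] frac [ 0.0005 -0.0008  0.0015] shift frac after turn [-0.0035  0.0003  0.0005]
  turn deg [-1.8e+02 -2.0e-01 -1.0e-01] frac [-2.0939e+00 -2.3000e-03 -1.2000e-03] shift frac after turn [-0.0035 -0.0003 -0.0005]
```

Request:
{"method": "arm_command", "body": {
  "targets": [
    [-0.003,0,0,0,0,0,20],
    [0,0,0,0,0,0,20],
    [0,0,0,0,0,0,20],
    [0,0,0,0,0,0,20],
    [0,0,0,0,0,0,20],
    [0,0,0,0,0,0,20],
    [0,0,0,0,0,0,20],
    [0,0,0,0,0,0,20],
    [0,0,0,0,0,0,20]
  ]
}}

```text
t: 5.38
eef_pos: [0.5323, -0.323, 0.0363]
orientation: [0.401, 0.583, 0.401, -0.582]
contact_force: [-0.5, 0.1, -1.0]
opening: 0.0376
```

```bash
python3 -c "
from h import *
plan([.525,-.20,.21],-5,8,20)
"
```

```text
t 5.38 pos [ 0.5323 -0.323   0.0363] jaw deg -20.92 tilt 0.02 open 0.0376 F [-0.5  0.1 -1. ] q [-0.72  0.72  1.55  0.    0.86 -0.36]
dist/row mm 26.61592503817078 deg/row 1.9898246970662006
[[-0.0434, -0.0127, -0.0281, -0.0232, -0.0, 0.0, 20], [-0.0434, -0.0117, -0.0285, -0.0232, -0.0, 0.0, 20], [-0.0434, -0.0107, -0.0289, -0.0232, -0.0, 0.0, 20], [-0.0434, -0.0097, -0.0292, -0.0232, -0.0, 0.0, 20], [-0.0434, -0.0087, -0.0296, -0.0232, -0.0, 0.0, 20], [-0.0434, -0.0076, -0.0298, -0.0232, -0.0, 0.0, 20], [-0.0434, -0.0066, -0.0301, -0.0232, -0.0, 0.0, 20], [-0.0434, -0.0055, -0.0303, -0.0232, -0.0, 0.0, 20]]
```

Opening reads 37.6 mm, so the bottle is gripped. Lifting.

Request:
{"method": "arm_command", "body": {
  "targets": [
    [-0.02,0,0,0,0,0,20],
    [-0.04,0,0,0,0,0,20],
    [-0.06,0,0,0,0,0,20],
    [-0.08,0,0,0,0,0,20],
    [-0.07,0,0,0,0,0,20],
    [-0.05,0,0,0,0,0,20],
    [-0.02,0,0,0,0,0,20],
    [0,0,0,0,0,0,20]
  ]
}}

```text
t: 6.05
eef_pos: [0.5307, -0.3216, 0.216]
orientation: [-0.399, -0.582, -0.403, 0.583]
contact_force: [0.2, -0.1, -1.6]
opening: 0.0373
```

```bash
python3 -c "
from h import *
c=wcal();im,d=optics.read_camera('wrist');cv2.imwrite('pics/w5.png',im[:,:,::-1])
plan([.5074,.1368,.20],15.5,17,20)
"
```

```text
t 6.1 pos [ 0.5306 -0.3215  0.2152] jaw deg -20.92 tilt 0.38 open 0.0379 F [ 0.1 -0.1 -0.9] q [-0.72  0.5   1.41  0.    1.24 -0.36]
dist/row mm 27.00765657824994 deg/row 2.1423297908044017
[[0.0021, -0.0218, -0.0494, -0.0249, -0.0002, 0.0002, 20], [0.002, -0.0199, -0.0502, -0.0249, -0.0002, 0.0002, 20], [0.002, -0.018, -0.0509, -0.0249, -0.0002, 0.0002, 20], [0.002, -0.0161, -0.0515, -0.0249, -0.0002, 0.0002, 20], [0.002, -0.0142, -0.0521, -0.0249, -0.0002, 0.0002, 20], [0.002, -0.0122, -0.0526, -0.0249, -0.0002, 0.0002, 20], [0.0019, -0.0103, -0.053, -0.0249, -0.0002, 0.0002, 20], [0.0019, -0.0083, -0.0533, -0.0249, -0.0002, 0.0002, 20], [0.0019, -0.0063, -0.0536, -0.0249, -0.0002, 0.0002, 20], [0.0019, -0.0043, -0.0538, -0.0249, -0.0002, 0.0002, 20], [0.0019, -0.0022, -0.0539, -0.0249, -0.0002, 0.0002, 20], [0.0019, -0.0002, -0.054, -0.0249, -0.0002, 0.0002, 20], [0.0019, 0.0018, -0.054, -0.0249, -0.0002, 0.0002, 20], [0.0018, 0.0038, -0.0538, -0.0249, -0.0002, 0.0002, 20], [0.0018, 0.0058, -0.0537, -0.0249, -0.0002, 0.0002, 20], [0.0018, 0.0078, -0.0534, -0.0249, -0.0002, 0.0002, 20], [0.0018, 0.0098, -0.0531, -0.0249, -0.0002, 0.0002, 20]]
```

View pics/w5.png

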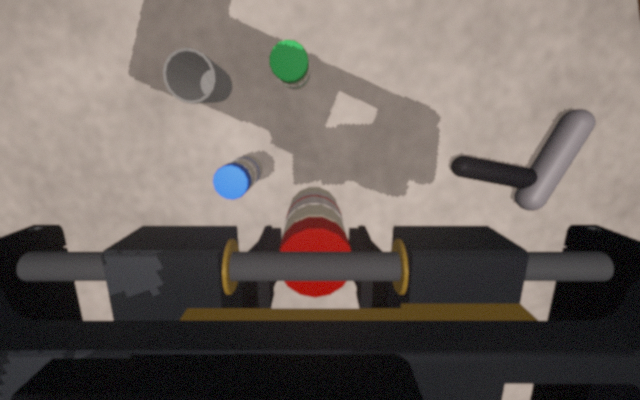

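The bottle hangs upright between the fingers, with its cap at (315,257). Moving to the red cell.

Request:
{"method": "arm_command", "body": {
  "targets": [
    [0.001,-0.011,-0.025,-0.012,0,0,20],
    [0.002,-0.02,-0.05,-0.025,0,0,20],
    [0.002,-0.018,-0.051,-0.025,0,0,20],
    [0.002,-0.016,-0.0515,-0.025,0,0,20],
    [0.002,-0.014,-0.052,-0.025,0,0,20],
    [0.002,-0.012,-0.0525,-0.025,0,0,20],
    [0.002,-0.01,-0.053,-0.025,0,0,20],
    [0.002,-0.008,-0.053,-0.025,0,0,20],
    [0.002,-0.006,-0.0535,-0.025,0,0,20],
    [0.002,-0.004,-0.054,-0.025,0,0,20],
    [0.002,-0.002,-0.054,-0.025,0,0,20],
    [0.002,0,-0.054,-0.025,0,0,20],
    [0.002,0.002,-0.054,-0.025,0,0,20],
    [0.002,0.004,-0.054,-0.025,0,0,20],
    [0.002,0.006,-0.04,-0.025,0,0,20],
    [0.002,0.008,-0.025,-0.02,0,0,20],
    [0,0.004,-0.01,0,0,0,20],
    [0,0,0,0,0,0,20]
  ]
}}

```text
t: 7.6
eef_pos: [0.4809, 0.1199, 0.1773]
orientation: [0.532, 0.426, 0.584, -0.441]
contact_force: [0.3, -0.3, -1.3]
opening: 0.0371
```

```bash
python3 -c "
from h import *
delta([.5074,.1368,.20],15.5)
im,d=optics.read_camera('scene');cv2.imwrite('pics/s5.png',im[:,:,::-1])
"
```

```text
t 7.6 pos [0.4809 0.1199 0.1773] jaw deg 14.36 tilt 4.42 open 0.0371 F [ 0.3 -0.3 -1.3] q [-0.    0.4   1.72  0.03  1.09 -0.27]
  shift mm tool [-24.   28.4 -10.9]  frac [-0.0481  0.0568 -0.0219]
  turn deg [-1.2 -2.7  3.5] frac [-0.0142 -0.031   0.041 ] shift frac after turn [-0.0454  0.0601 -0.0184]
  turn deg [178.6   5.5   4.2] frac [2.0786 0.0639 0.0484] shift frac after turn [-0.0454 -0.0601  0.0184]
```

View pics/s5.png

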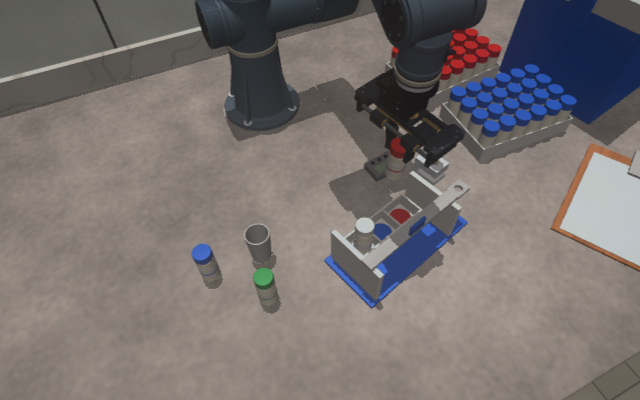

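The scene view shows the bottle held just behind the red cell, which sits at (400,215). The tool tilted 4° on the way. I'll level it and yaw 30° further, because at jaw 15° the wrist camera would sit over the pin.

```bash
python3 -c "
from h import *
plan([.5074,.1368,.19],45,6,20)
"
```

```text
t 7.65 pos [0.4806 0.1193 0.1772] jaw deg 14.33 tilt 4.46 open 0.0374 F [-0.5 -0.3 -0.4] q [-0.    0.4   1.72  0.03  1.09 -0.27]
dist/row mm 5.748744783296442 deg/row 5.178577767400778
[[-0.0047, 0.0098, -0.0036, -0.0596, -0.0069, 0.0054, 20], [-0.0047, 0.0101, -0.0027, -0.0596, -0.0069, 0.0054, 20], [-0.0046, 0.0104, -0.0017, -0.0596, -0.0069, 0.0054, 20], [-0.0046, 0.0105, -0.0008, -0.0596, -0.0069, 0.0054, 20], [-0.0045, 0.0106, 0.0002, -0.0596, -0.0069, 0.0054, 20], [-0.0044, 0.0106, 0.0012, -0.0596, -0.0069, 0.0054, 20]]
```

Request:
{"method": "arm_command", "body": {
  "targets": [
    [-0.005,0.01,-0.0035,-0.06,-0.007,0.0055,20],
    [-0.005,0.01,-0.0025,-0.06,-0.007,0.0055,20],
    [-0.005,0.0105,-0.0015,-0.06,-0.007,0.0055,20],
    [-0.005,0.0105,-0.001,-0.06,-0.007,0.0055,20],
    [-0.004,0.0105,0,-0.06,-0.007,0.0055,20],
    [-0.003,0.0105,0.001,-0.05,-0.007,0.0055,20],
    [0,0,0,0,0,0,20]
  ]
}}

```text
t: 8.23
eef_pos: [0.5047, 0.1304, 0.1862]
orientation: [0.652, 0.267, 0.655, -0.272]
contact_force: [0.3, 0.0, -1.9]
opening: 0.0369
```

```bash
python3 -c "
from h import *
delta([.5074,.1368,.17],45)
"
```

```text
t 8.23 pos [0.5047 0.1304 0.1862] jaw deg 45.19 tilt 0.46 open 0.0369 F [ 0.3  0.  -1.9] q [ 0.04  0.4   1.69 -0.01  1.06 -0.74]
  shift mm tool [16.2  6.6 -2.5]  frac [ 0.0324  0.0131 -0.005 ]
  turn deg [ 0.2 -0.   0.5] frac [ 0.0022 -0.0004  0.0053] shift frac after turn [ 0.0325  0.0129 -0.0051]
  turn deg [-1.798e+02 -7.000e-01 -1.000e-01] frac [-2.0922e+00 -8.3000e-03 -7.0000e-04] shift frac after turn [ 0.0325 -0.0129  0.0051]
```

Request:
{"method": "arm_command", "body": {
  "targets": [
    [0.02,0.013,-0.005,0.002,0,0.005,20],
    [0.03,0,0,0,0,0,20],
    [0.03,0,0,0,0,0,20],
    [0.02,0,0,0,0,0,20],
    [0,0,0,0,0,0,20]
  ]
}}

```text
t: 8.65
eef_pos: [0.507, 0.1316, 0.1341]
orientation: [0.65, 0.276, 0.651, -0.277]
contact_force: [-0.2, 0.2, -1.4]
opening: 0.0371
```

```bash
python3 -c "
from h import *
im,d=optics.read_camera('scene');cv2.imwrite('pics/s6.png',cv2.resize(im[100:310,280:500],None,fx=3.6,fy=2.8)[:,:,::-1])
delta([.5074,.1368,.05],45)
"
```

```text
t 8.7 pos [0.5074 0.1316 0.1348] jaw deg 44.01 tilt 0.12 open 0.0375 F [-0.5 -0.5 -1.6] q [ 0.04  0.47  1.74 -0.    0.93 -0.73]
  shift mm tool [84.8  3.7 -3.7]  frac [ 0.1696  0.0075 -0.0075]
  turn deg [-1.  -0.   0.1] frac [-0.0115 -0.      0.0014] shift frac after turn [ 0.1696  0.0073 -0.0074]
  turn deg [179.    0.2   0. ] frac [2.0829 0.0022 0.    ] shift frac after turn [ 0.1696 -0.0073  0.0074]
```

View pics/s6.png

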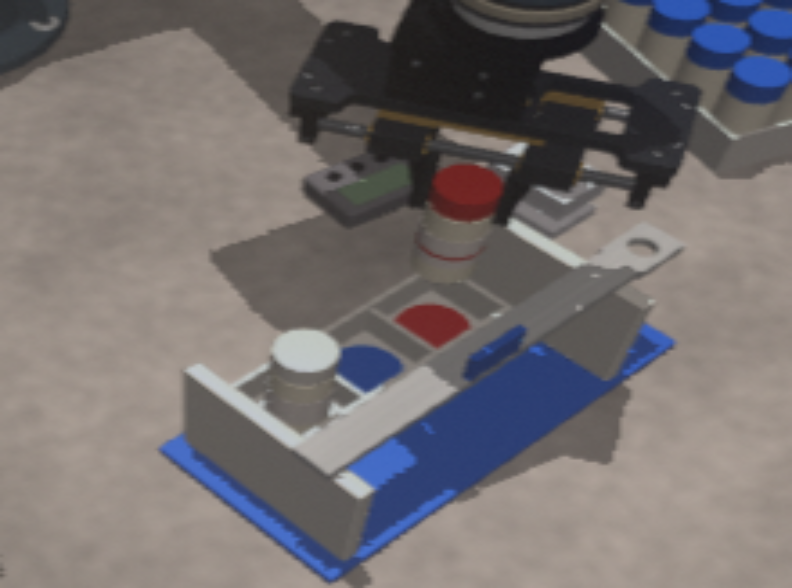

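The red bottle hangs above its cell with nothing in the way. I'll correct by about 5 mm and check the cap against the pad.

Request:
{"method": "arm_command", "body": {
  "targets": [
    [0.01,0.0075,-0.0075,-0.005,0,0,20],
    [0.02,0,0,0,0,0,20],
    [0,0,0,0,0,0,20],
    [0,0,0,0,0,0,20]
  ]
}}

```text
t: 9.03
eef_pos: [0.5088, 0.136, 0.1198]
orientation: [0.652, 0.275, 0.651, -0.276]
contact_force: [-0.1, -0.6, -0.2]
opening: 0.0375
```

```bash
python3 -c "
from h import *
delta([.5074,.1368,.05],45)
z=arm.read_state()['eef_pos'][2]-.0363+.092
for n in ['scene','top','wrist']:
  c=wcal() if n=='wrist' else optics.get_calibration(n)
  im,d=optics.read_camera(n)
  cv2.imwrite(f'pics/{n}7.png',im[:,:,::-1])
  for ce,st in blobs(im,'red'):
    if n=='scene' and (ce[1]<130 or ce[0]<300): continue
    if n=='top' and ce[0]<150: continue
    print(n,ce,st,plane(c,*ce,z).round(4))
"
```

```text
t 9.03 pos [0.5088 0.136  0.1198] jaw deg 44.2 tilt 0.09 open 0.0375 F [-0.1 -0.6 -0.2] q [ 0.05  0.5   1.75 -0.    0.9  -0.72]
  shift mm tool [69.8 -0.4 -1.6]  frac [ 0.1396 -0.0008 -0.0032]
  turn deg [-0.8  0.1  0. ] frac [-0.0093  0.001   0.0004] shift frac after turn [ 0.1396 -0.0009 -0.003 ]
  turn deg [ 1.792e+02  1.000e-01 -1.000e-01] frac [ 2.0851e+00  6.0000e-04 -1.6000e-03] shift frac after turn [0.1396 0.0009 0.003 ]
scene (np.float64(410.3), np.float64(172.8)) (np.int32(401), np.int32(163), np.int32(20), np.int32(20), np.int32(306)) [0.5143 0.1301 0.1755]
scene (np.float64(399.9), np.float64(214.9)) (np.int32(390), np.int32(209), np.int32(20), np.int32(15), np.int32(186)) [0.5898 0.0592 0.1755]
wrist (np.float64(314.0), np.float64(178.9)) (np.int32(291), np.int32(164), np.int32(47), np.int32(33), np.int32(987)) [0.4791 0.1658 0.1755]
wrist (np.float64(314.5), np.float64(237.1)) (np.int32(279), np.int32(218), np.int32(73), np.int32(35), np.int32(1917)) [0.499  0.1457 0.1755]
wrist (np.float64(314.6), np.float64(286.6)) (np.int32(286), np.int32(281), np.int32(59), np.int32(15), np.int32(643)) [0.5174 0.1268 0.1755]
```

View pics/wrist7.png

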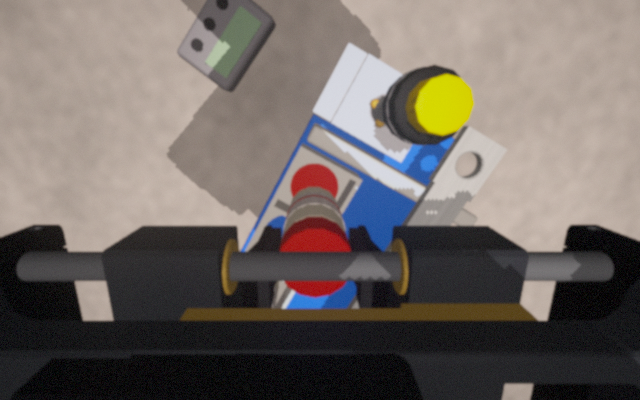

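```bash
python3 -c "
from h import *
delta([.5074,.1362,.05],45)
c=wcal()
R=Rtool();p=plane(c,314.5,164,.0125);print('pad far edge',p,'centre',p+R[:,2]*.024)
for v in (228,296.5):
  print(v,plane(c,314.5,v,.1755))
q=plane(c,314.5,296.5,.1755);print('cap centre from near edge',q-R[:,2]*.019)
"
```

```text
t 9.18 pos [0.5088 0.136  0.1201] jaw deg 44.22 tilt 0.1 open 0.037 F [-0.5 -0.6 -1.5] q [ 0.05  0.5   1.75 -0.    0.9  -0.72]
  shift mm tool [70.1 -0.8 -1.2]  frac [ 0.1402 -0.0017 -0.0024]
  turn deg [-0.8  0.1  0. ] frac [-0.0091  0.0012  0.0003] shift frac after turn [ 0.1402 -0.0017 -0.0021]
  turn deg [179.2   0.   -0.2] frac [ 2.0853e+00  4.0000e-04 -1.8000e-03] shift frac after turn [0.1402 0.0017 0.0021]
pad far edge [0.49183061 0.15317153 0.0125    ] centre [0.5085672  0.13597023 0.01254172]
228 [0.49593485 0.14897176 0.1755    ]
296.5 [0.52146989 0.12268979 0.1755    ]
cap centre from near edge [0.50822009 0.13630749 0.17546697]
```

The wrist view puts pad centre and cap centre within 1 mm of each other, so I'll lower.

Request:
{"method": "arm_command", "body": {
  "targets": [
    [0.03,0,0,0,0,0,20],
    [0.035,0,0,0,0,0,20],
    [0.03,0,0,0,0,0,20],
    [0.02,0,0,0,0,0,20],
    [0,0,0,0,0,0,20]
  ]
}}

```text
t: 9.6
eef_pos: [0.5129, 0.1365, 0.0641]
orientation: [0.655, 0.276, 0.648, -0.274]
contact_force: [-1.1, 0.1, -0.4]
opening: 0.0376
```

```bash
python3 -c "
from h import *
delta([.5084,.1362,.0485],45)
"
```

```text
t 9.6 pos [0.5129 0.1365 0.0641] jaw deg 44.24 tilt 0.63 open 0.0376 F [-1.1  0.1 -0.4] q [ 0.05  0.59  1.79 -0.    0.75 -0.72]
  shift mm tool [15.5 -3.5 -3.1]  frac [ 0.0311 -0.0071 -0.0061]
  turn deg [-0.8  0.5 -0.4] frac [-0.0089  0.0056 -0.0046] shift frac after turn [ 0.0312 -0.0068 -0.0059]
  turn deg [179.2  -0.6  -0.8] frac [ 2.0855 -0.0073 -0.0088] shift frac after turn [0.0312 0.0068 0.0059]
```

Request:
{"method": "arm_command", "body": {
  "targets": [
    [0.014,-0.007,-0.006,0,0.005,-0.004,20],
    [0.01,0,0,0,0,0,20],
    [0.004,0,0,0,0,0,20],
    [0,0,0,0,0,0,20]
  ]
}}

```text
t: 9.93
eef_pos: [0.5094, 0.1363, 0.0505]
orientation: [0.653, 0.275, 0.65, -0.274]
contact_force: [0.1, 0.3, -1.2]
opening: 0.0375
```

```bash
python3 -c "
from h import *
delta([.5084,.1362,.0485],45)
"
```

```text
t 9.93 pos [0.5094 0.1363 0.0505] jaw deg 44.24 tilt 0.19 open 0.0375 F [ 0.1  0.3 -1.2] q [ 0.05  0.61  1.8   0.    0.73 -0.72]
  shift mm tool [ 2.  -0.8 -0.6]  frac [ 0.004  -0.0016 -0.0011]
  turn deg [-0.8  0.1 -0.2] frac [-0.0088  0.0014 -0.0018] shift frac after turn [ 0.004  -0.0015 -0.0012]
  turn deg [179.2  -0.2  -0.2] frac [ 2.0856 -0.0028 -0.0022] shift frac after turn [0.004  0.0015 0.0012]
```

Request:
{"method": "arm_command", "body": {
  "targets": [
    [0.004,0,0,0,0,0,20],
    [0.002,0,0,0,0,0,20]
  ]
}}

```text
t: 10.1
eef_pos: [0.5101, 0.1364, 0.0481]
orientation: [0.653, 0.276, 0.65, -0.274]
contact_force: [0.4, 0.9, -1.1]
opening: 0.0377
```

```bash
python3 -c "
from h import *
delta([.5084,.1362,.0485],45)
"
```

```text
t 10.1 pos [0.5101 0.1364 0.0481] jaw deg 44.25 tilt 0.3 open 0.0377 F [ 0.4  0.9 -1.1] q [ 0.05  0.62  1.8   0.    0.72 -0.72]
  shift mm tool [-0.4 -1.4 -1. ]  frac [-0.0009 -0.0027 -0.002 ]
  turn deg [-0.8  0.2 -0.2] frac [-0.0088  0.0022 -0.0027] shift frac after turn [-0.0008 -0.0027 -0.0021]
  turn deg [179.2  -0.4  -0.3] frac [ 2.0856 -0.0042 -0.0035] shift frac after turn [-0.0008  0.0027  0.0021]
```

Force still reads about -1.1 N, the bottle's weight, so it hasn't reached the floor. Going down another 2–3 mm.

Request:
{"method": "arm_command", "body": {
  "targets": [
    [0.004,0,0,0,0,0,20],
    [0.002,0,0,0,0,0,20]
  ]
}}

```text
t: 10.27
eef_pos: [0.5108, 0.136, 0.0475]
orientation: [0.654, 0.275, 0.649, -0.274]
contact_force: [-2.2, -0.3, 5.8]
opening: 0.037
```

```bash
python3 -c "
from h import *
delta([.5084,.1362,.0485],45)
"
```

```text
t 10.27 pos [0.5108 0.136  0.0475] jaw deg 44.29 tilt 0.4 open 0.037 F [-2.2 -0.3  5.8] q [ 0.05  0.62  1.8  -0.    0.72 -0.72]
  shift mm tool [-1.  -1.6 -1.8]  frac [-0.002  -0.0033 -0.0036]
  turn deg [-0.7  0.3 -0.3] frac [-0.0082  0.0035 -0.0031] shift frac after turn [-0.0019 -0.0032 -0.0037]
  turn deg [179.3  -0.4  -0.5] frac [ 2.0862 -0.0049 -0.0054] shift frac after turn [-0.0019  0.0032  0.0037]
```

Contact: +5.8 N. Releasing and rising.

Request:
{"method": "arm_command", "body": {
  "targets": [
    [0,0,0,0,0,0,60],
    [0,0,0,0,0,0,60],
    [0,0,0,0,0,0,60],
    [0,0,0,0,0,0,60],
    [0,0,0,0,0,0,60],
    [-0.02,0,0,0,0,0,60],
    [-0.04,0,0,0,0,0,60],
    [-0.06,0,0,0,0,0,60],
    [-0.07,0,0,0,0,0,60],
    [-0.07,0,0,0,0,0,60],
    [-0.04,0,0,0,0,0,60],
    [-0.01,0,0,0,0,0,60]
  ]
}}

```text
t: 11.27
eef_pos: [0.5084, 0.136, 0.2106]
orientation: [0.653, 0.275, 0.651, -0.274]
contact_force: [0.4, -0.0, 0.7]
opening: 0.06
```

```bash
python3 -c "
from h import *
im,d=optics.read_camera('scene');cv2.imwrite('pics/s8.png',cv2.resize(im[100:310,280:500],None,fx=3.6,fy=2.8)[:,:,::-1])
plan([.4505,-.2855,.17],-10,17,87)
"
```

```text
t 11.32 pos [0.5088 0.136  0.2106] jaw deg 44.29 tilt 0.22 open 0.0601 F [-0.1  0.3 -0.4] q [ 0.05  0.37  1.66 -0.    1.11 -0.72]
dist/row mm 25.146488932401873 deg/row 3.1932795350392547
[[0.0048, -0.0395, 0.0307, 0.0372, 0.0001, -0.0001, 87], [0.0048, -0.0378, 0.0329, 0.0372, 0.0001, -0.0001, 87], [0.0048, -0.0359, 0.0349, 0.0372, 0.0001, -0.0001, 87], [0.0048, -0.0339, 0.0369, 0.0372, 0.0001, -0.0001, 87], [0.0048, -0.0318, 0.0387, 0.0372, 0.0001, -0.0001, 87], [0.0048, -0.0296, 0.0404, 0.0372, 0.0001, -0.0001, 87], [0.0048, -0.0273, 0.042, 0.0372, 0.0001, -0.0001, 87], [0.0048, -0.0249, 0.0434, 0.0372, 0.0001, -0.0001, 87], [0.0048, -0.0224, 0.0448, 0.0372, 0.0001, -0.0001, 87], [0.0048, -0.0199, 0.0459, 0.0372, 0.0001, -0.0001, 87], [0.0048, -0.0173, 0.047, 0.0372, 0.0001, -0.0001, 87], [0.0048, -0.0147, 0.0479, 0.0372, 0.0001, -0.0001, 87], [0.0048, -0.012, 0.0486, 0.0372, 0.0001, -0.0001, 87], [0.0048, -0.0093, 0.0492, 0.0372, 0.0001, -0.0001, 87], [0.0048, -0.0065, 0.0496, 0.0372, 0.0001, -0.0001, 87], [0.0048, -0.0037, 0.0499, 0.0372, 0.0001, -0.0001, 87], [0.0048, -0.0009, 0.0501, 0.0372, 0.0001, -0.0001, 87]]
```

View pics/s8.png

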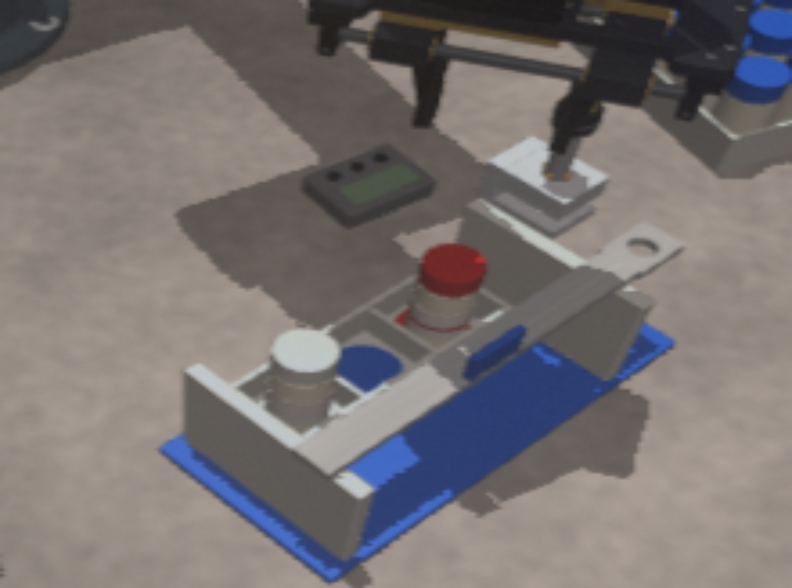

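The red bottle stands upright in its cell with its cap at (452,268) in the crop, and the pin is still parked. Next, the blue bottle.

Request:
{"method": "arm_command", "body": {
  "targets": [
    [0,-0.04,0.031,0.037,0,0,87],
    [0,-0.038,0.033,0.037,0,0,87],
    [0,-0.036,0.035,0.037,0,0,87],
    [0,-0.034,0.037,0.037,0,0,87],
    [0,-0.032,0.039,0.037,0,0,87],
    [0,-0.03,0.04,0.037,0,0,87],
    [0,-0.027,0.042,0.037,0,0,87],
    [0,-0.025,0.0435,0.037,0,0,87],
    [0,-0.022,0.045,0.037,0,0,87],
    [0,-0.02,0.046,0.037,0,0,87],
    [0,-0.017,0.047,0.037,0,0,87],
    [0,-0.015,0.048,0.037,0,0,87],
    [0,-0.012,0.049,0.037,0,0,87],
    [0,-0.009,0.049,0.037,0,0,87],
    [0,-0.006,0.04,0.037,0,0,87],
    [0,-0.003,0.025,0.03,0,0,87],
    [0,0,0,0,0,0,87],
    [0,0,0,0,0,0,87]
  ]
}}

```text
t: 12.82
eef_pos: [0.4304, -0.2526, 0.1844]
orientation: [-0.448, -0.531, -0.476, 0.539]
contact_force: [0.0, 0.1, 0.6]
opening: 0.0869
```

```bash
python3 -c "
from h import *
plan([.4505,-.2855,.12],-10,3,87)
"
```

```text
t 12.82 pos [ 0.4304 -0.2526  0.1844] jaw deg -8.35 tilt 2.4 open 0.0869 F [0.  0.1 0.6] q [-0.75  0.39  1.72 -0.01  1.08 -0.6 ]
dist/row mm 25.003908078111216 deg/row 0.9670695671562873
[[0.0419, 0.0181, 0.0205, 0.0063, -0.0038, 0.0085, 87], [0.0422, 0.0177, 0.0201, 0.0063, -0.0038, 0.0085, 87], [0.0426, 0.0174, 0.0196, 0.0063, -0.0038, 0.0085, 87]]
```

Request:
{"method": "arm_command", "body": {
  "targets": [
    [0.01,0.018,0.0205,0.006,-0.004,0.0085,87],
    [0.01,0.018,0.02,0.006,-0.004,0.0085,87],
    [0.02,0.0175,0.0195,0.006,-0.004,0.0085,87],
    [0.01,0,0,0,0,0,87],
    [0,0,0,0,0,0,87]
  ]
}}

```text
t: 13.23
eef_pos: [0.4538, -0.2845, 0.1538]
orientation: [0.456, 0.541, 0.456, -0.54]
contact_force: [0.7, 0.0, 1.0]
opening: 0.0873
```

```bash
python3 -c "
from h import *
delta([.4505,-.2855,.035],-10)
c=wcal();im,d=optics.read_camera('wrist');cv2.imwrite('pics/w9.png',im[:,:,::-1])
for ce,st in blobs(im,'blue'): print(ce,st,plane(c,*ce,.092).round(4))
"
```

```text
t 13.23 pos [ 0.4538 -0.2845  0.1538] jaw deg -9.66 tilt 0.07 open 0.0873 F [0.7 0.  1. ] q [-0.77  0.46  1.7   0.    0.99 -0.6 ]
  shift mm tool [118.8  -3.2   1.7]  frac [ 0.2376 -0.0063  0.0033]
  turn deg [ 0.3 -0.1 -0. ] frac [ 0.004  -0.0007 -0.0004] shift frac after turn [ 0.2376 -0.0062  0.0031]
  turn deg [-1.797e+02  1.000e-01 -1.000e-01] frac [-2.0904e+00  7.0000e-04 -1.1000e-03] shift frac after turn [ 0.2376  0.0062 -0.0031]
(np.float64(308.6), np.float64(201.6)) (np.int32(288), np.int32(181), np.int32(42), np.int32(42), np.int32(1371)) [ 0.4484 -0.2847  0.092 ]
```

View pics/w9.png

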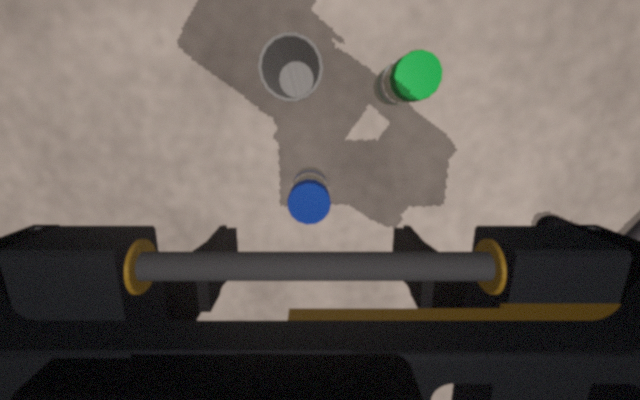

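The blue cap is at (309,202), which maps to (0.449, -0.285), and it sits between the fingers. Descending.

Request:
{"method": "arm_command", "body": {
  "targets": [
    [0.03,-0.009,0.001,0.004,0,0,87],
    [0.05,0,0,0,0,0,87],
    [0.06,0,0,0,0,0,80],
    [0.05,0,0,0,0,0,75],
    [0.025,0,0,0,0,0,75],
    [0.01,0,0,0,0,0,75],
    [0,0,0,0,0,0,75]
  ]
}}

```text
t: 13.87
eef_pos: [0.4535, -0.283, 0.0412]
orientation: [0.459, 0.541, 0.453, -0.539]
contact_force: [0.2, -0.1, -0.2]
opening: 0.076
```

```bash
python3 -c "
from h import *
delta([.449,-.2852,.035],-10)
"
```

```text
t 13.87 pos [ 0.4535 -0.283   0.0412] jaw deg -9.62 tilt 0.49 open 0.076 F [ 0.2 -0.1 -0.2] q [-0.77  0.63  1.79  0.    0.71 -0.6 ]
  shift mm tool [ 6.2 -4.1  2.9]  frac [ 0.0124 -0.0082  0.0058]
  turn deg [ 0.4  0.2 -0.5] frac [ 0.0044  0.0021 -0.0053] shift frac after turn [ 0.0125 -0.0081  0.0059]
  turn deg [-179.6    0.7    0.3] frac [-2.09    0.0082  0.0033] shift frac after turn [ 0.0125  0.0081 -0.0059]
```

Request:
{"method": "arm_command", "body": {
  "targets": [
    [0.012,-0.008,0.006,0.004,0.002,-0.005,75],
    [0,0,0,0,0,0,75],
    [0,0,0,0,0,0,20],
    [0,0,0,0,0,0,20],
    [0,0,0,0,0,0,20],
    [0,0,0,0,0,0,20],
    [0,0,0,0,0,0,20],
    [0,0,0,0,0,0,20],
    [0,0,0,0,0,0,20],
    [0,0,0,0,0,0,20],
    [0,0,0,0,0,0,20]
  ]
}}

```text
t: 14.78
eef_pos: [0.4515, -0.2875, 0.0399]
orientation: [0.458, 0.542, 0.452, -0.541]
contact_force: [0.7, -0.2, -0.5]
opening: 0.0374
```

```bash
python3 -c "
from h import *
delta([.449,-.2852,.035],-10)
"
```

```text
t 14.78 pos [ 0.4515 -0.2875  0.0399] jaw deg -9.93 tilt 0.52 open 0.0374 F [ 0.7 -0.2 -0.5] q [-0.78  0.64  1.79 -0.    0.71 -0.6 ]
  shift mm tool [ 4.9 -2.8 -1.8]  frac [ 0.0098 -0.0057 -0.0037]
  turn deg [ 0.1  0.3 -0.4] frac [ 0.0008  0.0034 -0.0049] shift frac after turn [ 0.0098 -0.0056 -0.0036]
  turn deg [-179.9    0.7    0.5] frac [-2.0936  0.0077  0.0054] shift frac after turn [0.0098 0.0056 0.0036]
```

Request:
{"method": "arm_command", "body": {
  "targets": [
    [-0.02,0,0,0,0,0,20],
    [-0.04,0,0,0,0,0,20],
    [-0.06,0,0,0,0,0,20],
    [-0.08,0,0,0,0,0,20],
    [-0.07,0,0,0,0,0,20],
    [-0.06,0,0,0,0,0,20],
    [-0.03,0,0,0,0,0,20],
    [0,0,0,0,0,0,20]
  ]
}}

```text
t: 15.45
eef_pos: [0.4482, -0.2841, 0.2289]
orientation: [0.455, 0.541, 0.455, -0.541]
contact_force: [0.6, -0.4, -1.7]
opening: 0.0372
```

```bash
python3 -c "
from h import *
plan([.521,.077,.23],15.5,14,20)
"
```

```text
t 15.45 pos [ 0.4482 -0.2841  0.2289] jaw deg -9.93 tilt 0.01 open 0.0372 F [ 0.6 -0.4 -1.7] q [-0.78  0.35  1.62  0.    1.17 -0.6 ]
dist/row mm 26.31168557169098 deg/row 1.8165103113294168
[[-0.0002, 0.0013, -0.0526, -0.0211, -0.0, -0.0, 20], [-0.0002, 0.003, -0.0525, -0.0211, -0.0, -0.0, 20], [-0.0002, 0.0047, -0.0524, -0.0211, -0.0, -0.0, 20], [-0.0002, 0.0063, -0.0522, -0.0211, -0.0, -0.0, 20], [-0.0002, 0.008, -0.052, -0.0211, -0.0, -0.0, 20], [-0.0002, 0.0096, -0.0517, -0.0211, -0.0, -0.0, 20], [-0.0002, 0.0113, -0.0514, -0.0211, -0.0, -0.0, 20], [-0.0002, 0.0129, -0.051, -0.0211, -0.0, -0.0, 20], [-0.0002, 0.0145, -0.0506, -0.0211, -0.0, -0.0, 20], [-0.0002, 0.0161, -0.0501, -0.0211, -0.0, -0.0, 20], [-0.0002, 0.0177, -0.0496, -0.0211, -0.0, -0.0, 20], [-0.0002, 0.0192, -0.049, -0.0211, -0.0, -0.0, 20], [-0.0002, 0.0208, -0.0483, -0.0211, -0.0, -0.0, 20], [-0.0002, 0.0223, -0.0477, -0.0211, -0.0, -0.0, 20]]
```

Request:
{"method": "arm_command", "body": {
  "targets": [
    [0,0,-0.026,-0.01,0,0,20],
    [-0.002,0.002,-0.0525,-0.021,0,0,20],
    [-0.002,0.004,-0.0525,-0.021,0,0,20],
    [-0.002,0.006,-0.052,-0.021,0,0,20],
    [-0.002,0.008,-0.052,-0.021,0,0,20],
    [-0.002,0.0095,-0.0515,-0.021,0,0,20],
    [-0.002,0.011,-0.0515,-0.021,0,0,20],
    [-0.002,0.013,-0.051,-0.021,0,0,20],
    [-0.002,0.0145,-0.0505,-0.021,0,0,20],
    [-0.002,0.016,-0.05,-0.021,0,0,20],
    [-0.002,0.0175,-0.0495,-0.021,0,0,20],
    [-0.002,0.019,-0.049,-0.021,0,0,20],
    [-0.002,0.021,-0.048,-0.021,0,0,20],
    [0,0.022,-0.03,-0.021,0,0,20],
    [0,0.01,-0.015,-0.01,0,0,20],
    [0,0,0,0,0,0,20],
    [0,0,0,0,0,0,20]
  ]
}}

```text
t: 16.87
eef_pos: [0.5007, 0.0978, 0.2167]
orientation: [0.548, 0.414, 0.588, -0.426]
contact_force: [0.6, -0.1, -2.3]
opening: 0.0372
```

```bash
python3 -c "
from h import *
plan([.5235,.0780,.18],15.5,3,20)
"
```

```text
t 16.87 pos [0.5007 0.0978 0.2167] jaw deg 17.07 tilt 3.41 open 0.0372 F [ 0.6 -0.1 -2.3] q [-0.04  0.36  1.65  0.02  1.19 -0.34]
dist/row mm 15.843234424905571 deg/row 1.2437803222858934
[[0.0233, 0.0118, 0.0179, 0.0059, -0.0078, 0.0107, 20], [0.0237, 0.0116, 0.0175, 0.0059, -0.0078, 0.0107, 20], [0.0241, 0.0113, 0.0172, 0.0059, -0.0078, 0.0107, 20]]
```

Request:
{"method": "arm_command", "body": {
  "targets": [
    [0.012,0.012,0.018,0.006,-0.008,0.0105,20],
    [0.012,0.0115,0.0175,0.006,-0.008,0.0105,20],
    [0.015,0.0115,0.017,0.006,-0.008,0.0105,20],
    [0,0,0,0,0,0,20],
    [0,0,0,0,0,0,20]
  ]
}}

```text
t: 17.28
eef_pos: [0.52, 0.0731, 0.1925]
orientation: [0.56, 0.427, 0.563, -0.433]
contact_force: [-0.1, -0.1, -0.7]
opening: 0.0374
```

```bash
python3 -c "
from h import *
delta([.5235,.078,.13],15.5)
"
```

```text
t 17.28 pos [0.52   0.0731 0.1925] jaw deg 15.1 tilt 0.5 open 0.0374 F [-0.1 -0.1 -0.7] q [-0.07  0.39  1.67 -0.    1.08 -0.33]
  shift mm tool [62.5  5.2 -3.9]  frac [ 0.1249  0.0103 -0.0078]
  turn deg [-0.4  0.1  0.5] frac [-0.0046  0.001   0.0058] shift frac after turn [ 0.125   0.0093 -0.0075]
  turn deg [ 1.796e+02  8.000e-01 -1.000e-01] frac [ 2.0898e+00  9.1000e-03 -1.5000e-03] shift frac after turn [ 0.125  -0.0093  0.0075]
```

Request:
{"method": "arm_command", "body": {
  "targets": [
    [0.03,0.01,-0.008,-0.0045,0.001,0.006,20],
    [0.04,0,0,0,0,0,20],
    [0.03,0,0,0,0,0,20],
    [0,0,0,0,0,0,20],
    [0,0,0,0,0,0,20]
  ]
}}

```text
t: 17.7
eef_pos: [0.5229, 0.0756, 0.143]
orientation: [0.562, 0.43, 0.562, -0.429]
contact_force: [-0.1, 0.0, -0.9]
opening: 0.0373
```

```bash
python3 -c "
from h import *
delta([.5235,.078,.0519],15.5)
R=Rtool();zt=arm.read_state()['eef_pos'][2]-.0399+.092
c=wcal();im,d=optics.read_camera('wrist');cv2.imwrite('pics/w10.png',im[:,:,::-1])
for ce,st in blobs(im,'blue',100):
  u0,v0,w,h,a=st; u=u0+(w-1)/2
  print(ce,st,'if pad, centre',(plane(c,u,v0,.0125)+R[:,2]*.024).round(4),'if cap near edge',(plane(c,u,v0+h,zt)-R[:,2]*.019).round(4))
im,d=optics.read_camera('scene');cv2.imwrite('pics/s10.png',cv2.resize(im[100:310,280:500],None,fx=3.6,fy=2.8)[:,:,::-1])
"
```

```text
t 17.7 pos [0.5229 0.0756 0.143 ] jaw deg 15.2 tilt 0.03 open 0.0373 F [-0.1  0.  -0.9] q [-0.07  0.46  1.72  0.    0.95 -0.33]
  shift mm tool [91.1  1.2 -2.1]  frac [ 0.1823  0.0024 -0.0042]
  turn deg [-0.3 -0.   0. ] frac [-0.0035 -0.0004  0.    ] shift frac after turn [ 0.1823  0.0024 -0.0043]
  turn deg [1.797e+02 0.000e+00 1.000e-01] frac [2.0909e+00 0.0000e+00 6.0000e-04] shift frac after turn [ 0.1823 -0.0024  0.0043]
(np.float64(368.5), np.float64(27.1)) (np.int32(292), np.int32(8), np.int32(108), np.int32(34), np.int32(1771)) if pad, centre [0.5132 0.2211 0.0125] if cap near edge [0.5042 0.193  0.1951]
(np.float64(356.3), np.float64(170.5)) (np.int32(279), np.int32(74), np.int32(118), np.int32(178), np.int32(9304)) if pad, centre [0.5221 0.1639 0.0125] if cap near edge [0.5275 0.1009 0.1951]
(np.float64(316.6), np.float64(175.7)) (np.int32(295), np.int32(161), np.int32(42), np.int32(34), np.int32(944)) if pad, centre [0.5237 0.0759 0.0125] if cap near edge [0.5094 0.1261 0.1951]
(np.float64(430.6), np.float64(206.4)) (np.int32(420), np.int32(185), np.int32(22), np.int32(42), np.int32(707)) if pad, centre [0.6492 0.0833 0.0125] if cap near edge [0.5674 0.1252 0.1951]
(np.float64(313.9), np.float64(284.9)) (np.int32(288), np.int32(281), np.int32(53), np.int32(11), np.int32(422)) if pad, centre [ 0.5587 -0.0594  0.0125] if cap near edge [0.5221 0.0764 0.1951]
```

View pics/w10.png

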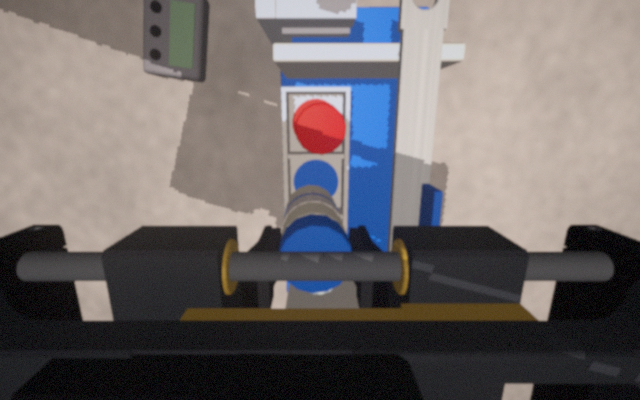

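View pics/s10.png

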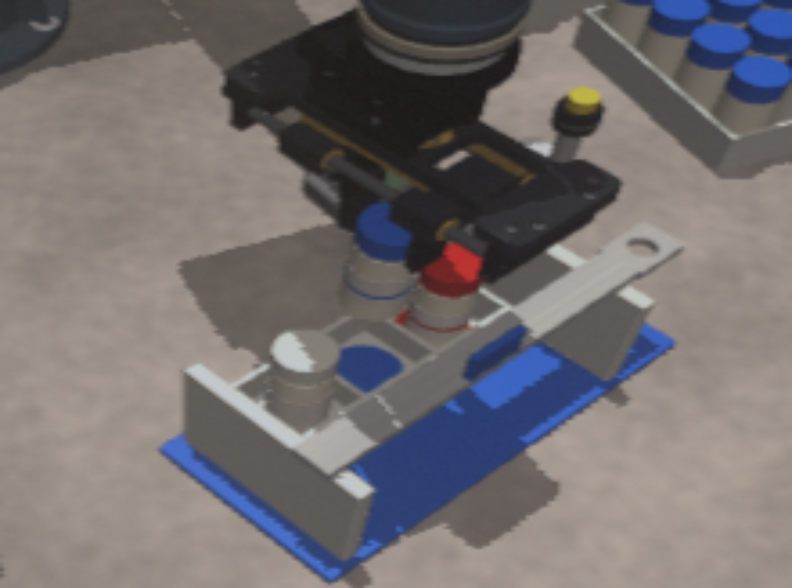

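The wrist view shows the cap over the blue pad (316,176), offset by about 2 mm, and the red bottle centred in its cell. Lowering.

Request:
{"method": "arm_command", "body": {
  "targets": [
    [0.03,0.001,0,0,0,0,20],
    [0.035,0,0,0,0,0,20],
    [0.035,0,0,0,0,0,20],
    [0.025,0,0,0,0,0,20],
    [0.01,0,0,0,0,0,20],
    [0,0,0,0,0,0,20]
  ]
}}

```text
t: 18.3
eef_pos: [0.5315, 0.0752, 0.082]
orientation: [0.567, 0.433, 0.556, -0.426]
contact_force: [-0.2, -0.3, -1.6]
opening: 0.0373
```

```bash
python3 -c "
from h import *
delta([.5237,.0765,.0519],15.5)
"
```

```text
t 18.3 pos [0.5315 0.0752 0.082 ] jaw deg 15.19 tilt 1.06 open 0.0373 F [-0.2 -0.3 -1.6] q [-0.07  0.56  1.77  0.    0.79 -0.33]
  shift mm tool [30.  -7.7 -3.5]  frac [ 0.0599 -0.0154 -0.007 ]
  turn deg [-0.3  0.3 -1. ] frac [-0.0037  0.0036 -0.0118] shift frac after turn [ 0.0602 -0.0143 -0.0067]
  turn deg [179.7  -1.6  -0.5] frac [ 2.0906 -0.0185 -0.0056] shift frac after turn [0.0602 0.0143 0.0067]
```

Request:
{"method": "arm_command", "body": {
  "targets": [
    [0,-0.015,-0.006,-0.003,0.0035,-0.012,20],
    [0,0,0,0,0,0,20]
  ]
}}

```text
t: 18.47
eef_pos: [0.5238, 0.0761, 0.0834]
orientation: [0.563, 0.428, 0.563, -0.428]
contact_force: [-1.4, 0.4, -1.2]
opening: 0.0372
```

```bash
python3 -c "
from h import *
delta([.5237,.0765,.0519],15.5)
"
```

```text
t 18.47 pos [0.5238 0.0761 0.0834] jaw deg 15.47 tilt 0.02 open 0.0372 F [-1.4  0.4 -1.2] q [-0.07  0.56  1.77 -0.    0.81 -0.34]
  shift mm tool [31.5 -0.  -0.5]  frac [ 0.0631 -0.0001 -0.0009]
  turn deg [-0.  0. -0.] frac [-0.0004  0.0003 -0.    ] shift frac after turn [ 0.0631 -0.     -0.0009]
  turn deg [180.  -0.  -0.] frac [ 2.094e+00 -1.000e-04 -4.000e-04] shift frac after turn [0.0631 0.     0.0009]
```

Request:
{"method": "arm_command", "body": {
  "targets": [
    [0.02,-0.002,0,0,0,-0.002,20],
    [0.02,-0.002,0,0,0,-0.002,20],
    [0.015,-0.002,0,0,0,-0.002,20],
    [0,-0.002,0,0,0,0,20]
  ]
}}

```text
t: 18.8
eef_pos: [0.5223, 0.0749, 0.0565]
orientation: [0.563, 0.427, 0.563, -0.43]
contact_force: [-0.6, 0.5, -2.1]
opening: 0.0375
```

```bash
python3 -c "
from h import *
delta([.5237,.0765,.0519],15.5)
"
```

```text
t 18.8 pos [0.5223 0.0749 0.0565] jaw deg 15.49 tilt 0.24 open 0.0375 F [-0.6  0.5 -2.1] q [-0.07  0.6   1.79 -0.01  0.75 -0.33]
  shift mm tool [ 4.6  1.8 -1.2]  frac [ 0.0092  0.0036 -0.0024]
  turn deg [-0.   0.2  0.2] frac [-0.0002  0.0018  0.0021] shift frac after turn [ 0.0092  0.0036 -0.0024]
  turn deg [180.    0.3  -0.2] frac [ 2.0942  0.0033 -0.0029] shift frac after turn [ 0.0092 -0.0036  0.0024]
```

Request:
{"method": "arm_command", "body": {
  "targets": [
    [0.008,0.003,-0.002,0,0.002,0.002,20],
    [0.005,0,0,0,0,0,20],
    [0.003,0,0,0,0,0,20]
  ]
}}

```text
t: 19.05
eef_pos: [0.5222, 0.0761, 0.0513]
orientation: [0.562, 0.427, 0.564, -0.428]
contact_force: [-3.2, 0.1, 13.2]
opening: 0.0373
```

```bash
python3 -c "
from h import *
delta([.5237,.0765,.0519],15.5)
"
```

```text
t 19.05 pos [0.5222 0.0761 0.0513] jaw deg 15.56 tilt 0.17 open 0.0373 F [-3.2  0.1 13.2] q [-0.07  0.61  1.79 -0.    0.74 -0.34]
  shift mm tool [-0.6  1.6 -0. ]  frac [-0.0012  0.0032 -0.    ]
  turn deg [ 0.1 -0.   0.2] frac [ 0.0007 -0.0004  0.0019] shift frac after turn [-0.0012  0.0032 -0.    ]
  turn deg [-1.799e+02 -3.000e-01 -1.000e-01] frac [-2.0937e+00 -3.1000e-03 -7.0000e-04] shift frac after turn [-0.0012 -0.0032  0.    ]
```

On the floor at 13 N. Releasing and rising.

Request:
{"method": "arm_command", "body": {
  "targets": [
    [-0.001,0,0,0,0,0,60],
    [0,0,0,0,0,0,60],
    [0,0,0,0,0,0,60],
    [0,0,0,0,0,0,60],
    [0,0,0,0,0,0,60],
    [-0.02,0,0,0,0,0,60],
    [-0.04,0,0,0,0,0,60],
    [-0.06,0,0,0,0,0,60],
    [-0.07,0,0,0,0,0,60],
    [-0.05,0,0,0,0,0,40],
    [-0.02,0,0,0,0,0,20],
    [0,0,0,0,0,0,0],
    [0,0,0,0,0,0,0]
  ]
}}

```text
t: 20.13
eef_pos: [0.5229, 0.0762, 0.1899]
orientation: [0.562, 0.427, 0.564, -0.428]
contact_force: [-0.3, -0.4, -0.5]
opening: 0.0409
```

```bash
python3 -c "
from h import *
delta([.5235,.0780,.2],15.5)
R=Rtool()
c=wcal();im,d=optics.read_camera('wrist');cv2.imwrite('pics/w11.png',im[:,:,::-1])
for col in ('red','blue'):
 for ce,st in blobs(im,col,100):
  print(col,ce,st,plane(c,*ce,.104).round(4))
im,d=optics.read_camera('scene');cv2.imwrite('pics/s11.png',cv2.resize(im[100:310,280:500],None,fx=3.6,fy=2.8)[:,:,::-1])
c=optics.get_calibration('top');im,d=optics.read_camera('top');cv2.imwrite('pics/t11.png',im[:,:,::-1])
for col in ('red','blue'):
 for ce,st in blobs(im,col,30):
  if ce[0]>150:print('top',col,ce,st,plane(c,*ce,.104).round(4),plane(c,*ce,.141).round(4))
"
```

```text
t 20.13 pos [0.5229 0.0762 0.1899] jaw deg 15.55 tilt 0.18 open 0.0409 F [-0.3 -0.4 -0.5] q [-0.07  0.4   1.67  0.    1.07 -0.34]
  shift mm tool [-10.1   1.   -1.6]  frac [-0.0202  0.0021 -0.0032]
  turn deg [ 0.  -0.1  0.2] frac [ 0.0005 -0.0009  0.0018] shift frac after turn [-0.0202  0.0021 -0.0032]
  turn deg [-1.8e+02 -2.0e-01 -1.0e-01] frac [-2.0939e+00 -2.9000e-03 -1.5000e-03] shift frac after turn [-0.0202 -0.0021  0.0032]
red (np.float64(318.5), np.float64(125.5)) (np.int32(297), np.int32(103), np.int32(44), np.int32(46), np.int32(1529)) [0.5094 0.1364 0.104 ]
blue (np.float64(359.6), np.float64(42.0)) (np.int32(297), np.int32(24), np.int32(89), np.int32(32), np.int32(1360)) [0.5239 0.21   0.104 ]
blue (np.float64(358.9), np.float64(154.9)) (np.int32(287), np.int32(81), np.int32(97), np.int32(172), np.int32(5539)) [0.5513 0.1213 0.104 ]
blue (np.float64(313.9), np.float64(187.9)) (np.int32(294), np.int32(156), np.int32(41), np.int32(56), np.int32(1382)) [0.5205 0.0812 0.104 ]
blue (np.float64(410.5), np.float64(200.0)) (np.int32(403), np.int32(176), np.int32(16), np.int32(51), np.int32(576)) [0.6104 0.0941 0.104 ]
top blue (np.float64(309.9), np.float64(172.1)) (np.int32(276), np.int32(143), np.int32(65), np.int32(66), np.int32(1319)) [0.5633 0.0058 0.104 ] [0.554  0.0029 0.141 ]
```

View pics/s11.png

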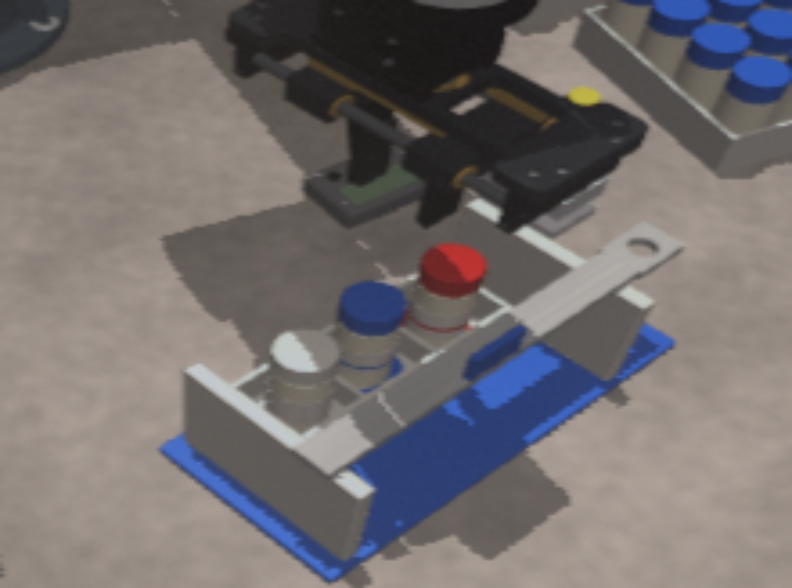

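View pics/w11.png

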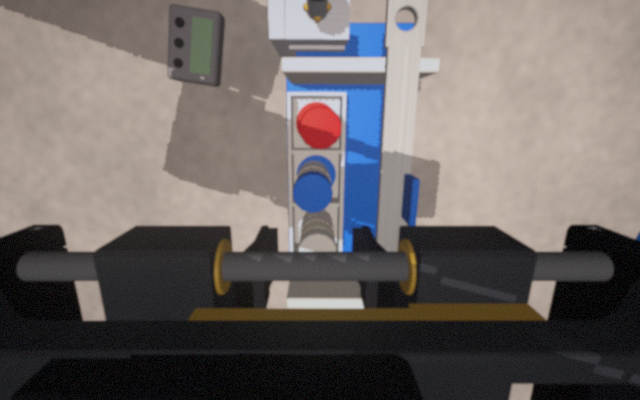

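Scene and wrist views show the red and blue bottles upright in their cells, with caps at (452,268) and (372,305) in the crop and the white one untouched. Now I'll take the closed fingers to the outer side of the tab.

```bash
python3 -c "
from h import *
plan([.6525,.112,.19],15.5,6,0)
c=optics.get_calibration('top');f=np.load('top0.npz')
for (u,v) in [(253,147),(263,145),(272,143),(263,142.5),(263,148)]: print(u,v,plane(c,u,v,.141).round(4),plane(c,u,v,.118).round(4))
"
```

```text
t 20.28 pos [0.5217 0.0762 0.1881] jaw deg 15.54 tilt 0.4 open 0.0292 F [-0.3  0.2  0.4] q [-0.07  0.4   1.67  0.    1.07 -0.34]
dist/row mm 22.596201506558625 deg/row 0.06755257549702122
[[-0.0009, 0.0452, 0.0002, 0.0001, -0.0003, 0.0007, 0], [-0.0009, 0.0452, 0.0002, 0.0001, -0.0003, 0.0007, 0], [-0.0008, 0.0452, 0.0002, 0.0001, -0.0003, 0.0007, 0], [-0.0008, 0.0452, 0.0002, 0.0001, -0.0003, 0.0007, 0], [-0.0007, 0.0452, 0.0002, 0.0001, -0.0003, 0.0007, 0], [-0.0007, 0.0452, 0.0002, 0.0001, -0.0003, 0.0007, 0]]
253 147 [0.5907 0.116  0.141 ] [0.5976 0.1212 0.118 ]
263 145 [0.5967 0.0977 0.141 ] [0.6038 0.1024 0.118 ]
272 143 [0.6026 0.0813 0.141 ] [0.6098 0.0855 0.118 ]
263 142.5 [0.6017 0.0984 0.141 ] [0.6089 0.1031 0.118 ]
263 148 [0.5909 0.0969 0.141 ] [0.5978 0.1015 0.118 ]
```

Request:
{"method": "arm_command", "body": {
  "targets": [
    [-0.002,0.045,0,0,0,0.001,0],
    [-0.002,0.045,0,0,0,0.001,0],
    [-0.002,0.045,0,0,0,0.001,0],
    [-0.002,0.045,0,0,0,0.001,0],
    [-0.002,0.045,0,0,0,0.001,0],
    [0,0.03,0,0,0,0,0],
    [0,0,0,0,0,0,0],
    [0,0,0,0,0,0,0]
  ]
}}

```text
t: 20.95
eef_pos: [0.6388, 0.1117, 0.1763]
orientation: [0.553, 0.422, 0.572, -0.434]
contact_force: [-0.3, 0.3, 1.0]
opening: 0.0007
```

```bash
python3 -c "
from h import *
delta([.6525,.112,.091],15.5)
"
```

```text
t 20.95 pos [0.6388 0.1117 0.1763] jaw deg 15.49 tilt 1.77 open 0.0007 F [-0.3  0.3  1. ] q [-0.    0.59  1.36  0.    1.23 -0.27]
  shift mm tool [84.8 15.7  4.3]  frac [0.1696 0.0315 0.0086]
  turn deg [-0.  -0.7  1.6] frac [-0.0002 -0.0076  0.0192] shift frac after turn [0.1705 0.0266 0.0067]
  turn deg [180.    2.6   1. ] frac [2.094  0.0301 0.012 ] shift frac after turn [ 0.1705 -0.0266 -0.0067]
```

Request:
{"method": "arm_command", "body": {
  "targets": [
    [0.01,0.027,0.006,0,-0.008,0.019,0],
    [0.03,0,0,0,0,0,0],
    [0.045,0,0,0,0,0,0],
    [0.045,0,0,0,0,0,0],
    [0.025,0,0,0,0,0,0],
    [0.005,0,0,0,0,0,0],
    [0,0,0,0,0,0,0]
  ]
}}

```text
t: 21.53
eef_pos: [0.6406, 0.1104, 0.0876]
orientation: [0.558, 0.424, 0.567, -0.432]
contact_force: [0.6, 0.8, 0.5]
opening: 0.0005
```

```bash
python3 -c "
from h import *
delta([.6525,.112,.094],15.5)
im,d=optics.read_camera('scene');cv2.imwrite('pics/s12.png',cv2.resize(im[100:310,280:500],None,fx=3.6,fy=2.8)[:,:,::-1])
"
```

```text
t 21.53 pos [0.6406 0.1104 0.0876] jaw deg 15.45 tilt 0.98 open 0.0005 F [0.6 0.8 0.5] q [ 0.    0.69  1.44 -0.    1.03 -0.27]
  shift mm tool [-6.6 11.8  1.6]  frac [-0.0132  0.0236  0.0032]
  turn deg [-0.  -0.2  1. ] frac [-0.0005 -0.0018  0.0112] shift frac after turn [-0.0128  0.0238  0.0033]
  turn deg [179.9   1.5   0.2] frac [2.0938 0.0176 0.0029] shift frac after turn [-0.0128 -0.0238 -0.0033]
```

View pics/s12.png

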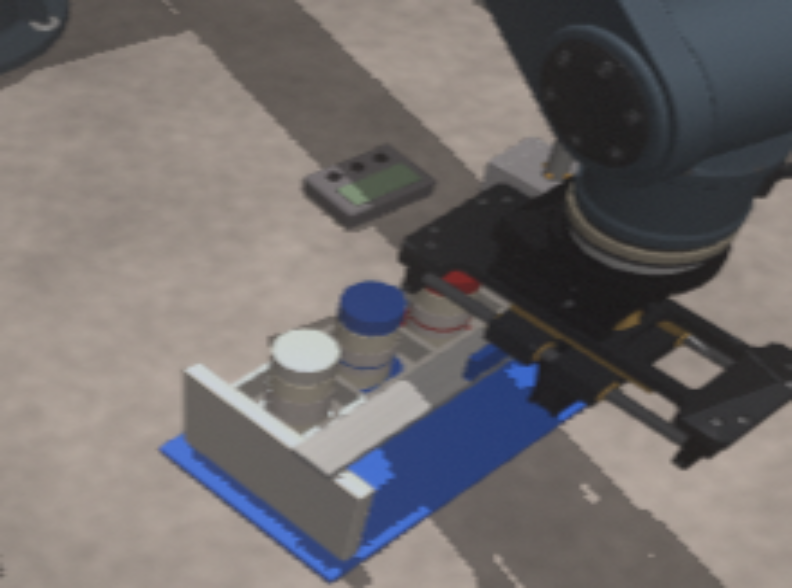

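The closed fingers stand outside the tab (485,362). I'll raise 6 mm and push in stages.

Request:
{"method": "arm_command", "body": {
  "targets": [
    [-0.013,0,0.003,0,-0.002,0.011,0],
    [0,-0.015,0,0,0,0,0],
    [0,-0.02,0,0,0,0,0],
    [0,-0.02,0,0,0,0,0],
    [0,-0.01,0,0,0,0,0]
  ]
}}

```text
t: 22.0
eef_pos: [0.6113, 0.0995, 0.1004]
orientation: [0.566, 0.431, 0.559, -0.426]
contact_force: [2.2, 0.9, -2.0]
opening: 0.0003
```

```bash
cat >> h.py <<'E'
O=np.array([.5237,.0765]);ax=np.array([np.cos(np.radians(15.45)),np.sin(np.radians(15.45))]);ay=np.array([-ax[1],ax[0]])
def carr():
    p=np.array(arm.read_state()["eef_pos"]);d=p[:2]-O; print("carrier xy mm",(d@ax*1000).round(1),(d@ay*1000).round(1),"tip z",((p[2]+.031)*1000).round(1))
def cpt(x,y): return O+ax*x/1000+ay*y/1000
E
python3 -c "
from h import *
delta([*cpt(28,0),.093],15.5);carr()
"
```

```text
t 22.0 pos [0.6113 0.0995 0.1004] jaw deg 15.47 tilt 0.72 open 0.0003 F [ 2.2  0.9 -2. ] q [-0.02  0.62  1.54  0.    0.97 -0.29]
  shift mm tool [  6.6 -62.7  -1.2]  frac [ 0.0132 -0.1253 -0.0024]
  turn deg [-0.   0.2 -0.7] frac [-0.0004  0.0024 -0.008 ] shift frac after turn [ 0.0147 -0.1251 -0.0024]
  turn deg [180.   -1.1  -0.3] frac [ 2.094  -0.0126 -0.0037] shift frac after turn [0.0147 0.1251 0.0024]
carrier xy mm 90.6 -1.2 tip z 131.4
```

Request:
{"method": "arm_command", "body": {
  "targets": [
    [0.01,-0.015,-0.002,0,0,-0.007,0],
    [0.005,-0.02,0,0,0,0,0],
    [0.005,-0.02,0,0,0,0,0],
    [0.003,-0.02,0,0,0,0,0]
  ]
}}

```text
t: 22.33
eef_pos: [0.5849, 0.0913, 0.0956]
orientation: [0.571, 0.435, 0.553, -0.422]
contact_force: [3.2, 1.7, 2.1]
opening: 0.0004
```

```bash
python3 -c "
from h import *
delta([*cpt(28,0),.093],15.5);carr()
"
```

```text
t 22.33 pos [0.5849 0.0913 0.0956] jaw deg 15.37 tilt 1.76 open 0.0004 F [3.2 1.7 2.1] q [-0.03  0.59  1.63  0.    0.89 -0.3 ]
  shift mm tool [  1.5 -35.   -2. ]  frac [ 0.003  -0.0699 -0.0041]
  turn deg [-0.1  0.5 -1.7] frac [-0.0016  0.006  -0.0196] shift frac after turn [ 0.0051 -0.0698 -0.0042]
  turn deg [179.8  -2.6  -0.8] frac [ 2.0925 -0.0307 -0.0094] shift frac after turn [0.0051 0.0698 0.0042]
carrier xy mm 62.9 -2.1 tip z 126.6
```

Request:
{"method": "arm_command", "body": {
  "targets": [
    [0.005,-0.015,-0.003,0,0.004,-0.015,0],
    [0.003,-0.015,0,0,0,-0.003,0],
    [0.003,-0.015,0,0,0,-0.003,0]
  ]
}}

```text
t: 22.58
eef_pos: [0.5663, 0.0867, 0.0926]
orientation: [0.565, 0.43, 0.559, -0.428]
contact_force: [2.6, 1.7, 1.7]
opening: 0.0007
```

```bash
python3 -c "
from h import *
delta([*cpt(28,0),.093],15.5);carr()
im,d=optics.read_camera('scene');cv2.imwrite('pics/s13.png',cv2.resize(im[100:310,280:500],None,fx=3.6,fy=2.8)[:,:,::-1])
"
```

```text
t 22.58 pos [0.5663 0.0867 0.0926] jaw deg 15.33 tilt 0.5 open 0.0007 F [2.6 1.7 1.7] q [-0.04  0.59  1.66 -0.    0.89 -0.31]
  shift mm tool [ -0.5 -15.8  -1.4]  frac [-0.001  -0.0316 -0.0029]
  turn deg [-0.2  0.3 -0.4] frac [-0.002   0.0035 -0.0047] shift frac after turn [-0.0008 -0.0316 -0.003 ]
  turn deg [179.8  -0.6  -0.5] frac [ 2.0924 -0.0074 -0.0055] shift frac after turn [-0.0008  0.0316  0.003 ]
carrier xy mm 43.8 -1.5 tip z 123.6
```

View pics/s13.png

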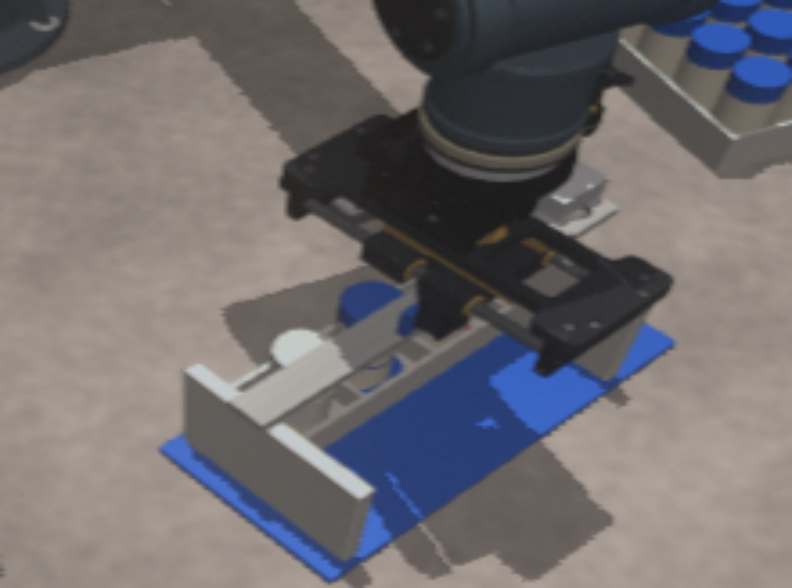

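The bar is sliding, with the finger on the tab at (410,318), and the bottles haven't moved. I'll keep pushing to the stop.

Request:
{"method": "arm_command", "body": {
  "targets": [
    [0.001,-0.015,-0.003,0,0.003,-0.005,0],
    [0.001,-0.01,0,0,0,-0.002,0],
    [0.001,-0.008,0,0,0,-0.001,0]
  ]
}}

```text
t: 22.88
eef_pos: [0.5489, 0.0828, 0.0909]
orientation: [0.562, 0.427, 0.563, -0.431]
contact_force: [3.1, 0.6, 1.4]
opening: 0.0005
```

```bash
python3 -c "
from h import *
delta([*cpt(28,0),.093],15.5);carr()
"
```

```text
t 22.88 pos [0.5489 0.0828 0.0909] jaw deg 15.35 tilt 0.34 open 0.0005 F [3.1 0.6 1.4] q [-0.05  0.57  1.7  -0.    0.88 -0.31]
  shift mm tool [-2.1  2.  -0.7]  frac [-0.0043  0.004  -0.0014]
  turn deg [-0.2  0.1  0.3] frac [-0.0018  0.0011  0.0038] shift frac after turn [-0.0043  0.004  -0.0014]
  turn deg [179.8   0.5  -0.2] frac [ 2.0926e+00  6.0000e-03 -1.8000e-03] shift frac after turn [-0.0043 -0.004   0.0014]
carrier xy mm 26.0 -0.7 tip z 121.9
```

Request:
{"method": "arm_command", "body": {
  "targets": [
    [-0.003,-0.008,0,0,0,0,0],
    [0,-0.008,0,0,0,0,0]
  ]
}}

```text
t: 23.05
eef_pos: [0.5452, 0.0816, 0.0921]
orientation: [0.563, 0.43, 0.56, -0.428]
contact_force: [14.7, 8.5, -6.3]
opening: 0.0005
```

```bash
python3 -c "
from h import *
delta([*cpt(22,0),.093],15.5);carr()
"
```

```text
t 23.05 pos [0.5452 0.0816 0.0921] jaw deg 15.21 tilt 0.3 open 0.0005 F [14.7  8.5 -6.3] q [-0.05  0.56  1.71 -0.    0.86 -0.32]
  shift mm tool [-0.9 -0.1 -0.8]  frac [-0.0018 -0.0002 -0.0015]
  turn deg [-0.3  0.1 -0.3] frac [-0.0033  0.0011 -0.0033] shift frac after turn [-0.0018 -0.0002 -0.0015]
  turn deg [179.7  -0.4  -0.2] frac [ 2.091e+00 -5.100e-03 -1.800e-03] shift frac after turn [-0.0018  0.0002  0.0015]
carrier xy mm 22.1 -0.8 tip z 123.1
```

Force rose to 17 N at tool x ≈ 22 mm, so the bar is on its stop. I'll hold briefly, back off, rise and check.

Request:
{"method": "arm_command", "body": {
  "targets": [
    [0,-0.003,0,0,0,0,0],
    [0,-0.001,0,0,0,0,0],
    [0,0,0,0,0,0,0],
    [0,0.01,0,0,0,0,0],
    [0,0.02,0,0,0,0,0],
    [-0.03,0.01,0,0,0,0,0],
    [-0.06,0,0,0,0,0,0],
    [-0.07,0,0,0,0,0,0],
    [-0.07,0,0,0,0,0,0],
    [-0.06,0,0,0,0,0,0],
    [-0.02,0,0,0,0,0,0],
    [0,0,0,0,0,0,0]
  ]
}}

```text
t: 24.05
eef_pos: [0.5534, 0.0874, 0.2465]
orientation: [0.553, 0.422, 0.571, -0.437]
contact_force: [0.3, -0.4, 0.8]
opening: 0.0001
```

```bash
python3 -c "
from h import *
carr()
c=wcal();R=Rtool();im,d=optics.read_camera('wrist');cv2.imwrite('pics/w14.png',im[:,:,::-1])
for ce,st in blobs(im,'yellow',50): print('wrist',ce,st,plane(c,*ce,.218).round(4))
for n in ('top','scene'):
  c=optics.get_calibration(n);im,d=optics.read_camera(n)
  if n=='scene': cv2.imwrite('pics/s14.png',cv2.resize(im[100:310,280:500],None,fx=3.6,fy=2.8)[:,:,::-1])
  for ce,st in blobs(im,'yellow',20): print(n,ce,st,plane(c,*ce,.218).round(4))
print('carrier pred',cpt(0,142))
plan([.4855,.2135,.25],15.5,5,0)
"
```

```text
carrier xy mm 31.5 2.6 tip z 277.5
wrist (np.float64(267.3), np.float64(7.9)) (np.int32(253), np.int32(0), np.int32(29), np.int32(20), np.int32(457)) [0.487  0.2114 0.218 ]
carrier pred [0.48587158 0.21336859]
t 24.2 pos [0.5515 0.0874 0.243 ] jaw deg 15.22 tilt 2.21 open 0.0006 F [ 0.5  0.1 -0.4] q [-0.04  0.4   1.51 -0.    1.28 -0.31]
dist/row mm 28.495009489473127 deg/row 0.446212296530254
[[-0.0018, -0.0123, -0.0556, -0.0007, -0.0014, 0.005, 0], [-0.002, -0.0122, -0.0556, -0.0007, -0.0014, 0.005, 0], [-0.0022, -0.0122, -0.0556, -0.0007, -0.0014, 0.005, 0], [-0.0024, -0.0121, -0.0556, -0.0007, -0.0014, 0.005, 0], [-0.0026, -0.012, -0.0556, -0.0007, -0.0014, 0.005, 0]]
```

View pics/w14.png

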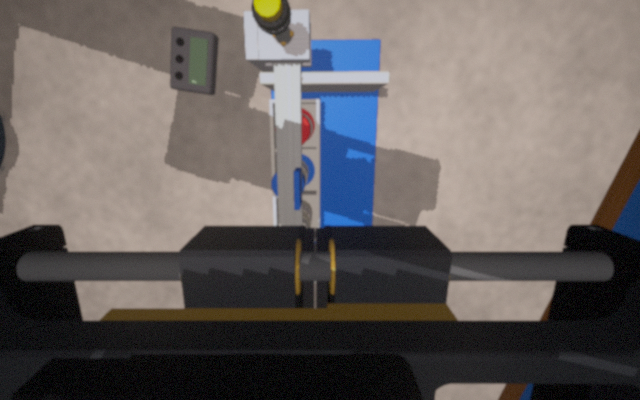

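View pics/s14.png

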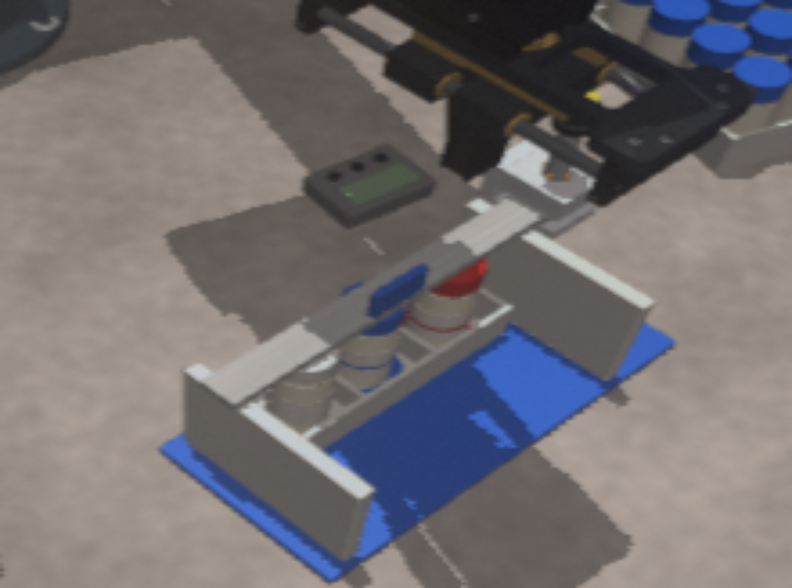

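The bar is home, lying over the caps with its tab at (398,292). The pin is at about (0.4855, 0.2133); the views and the carrier model agree to 2 mm. Moving above it.

Request:
{"method": "arm_command", "body": {
  "targets": [
    [0,-0.012,-0.04,0,-0.0015,0.005,0],
    [0,-0.012,-0.055,0,-0.0015,0.005,0],
    [0,-0.012,-0.055,0,-0.0015,0.005,0],
    [0,-0.012,-0.05,0,-0.0015,0.005,0],
    [0,-0.012,-0.04,0,-0.0015,0.005,0],
    [0,0,-0.015,0,0,0,0],
    [0,0,0,0,0,0,0],
    [0,0,0,0,0,0,0]
  ]
}}

```text
t: 24.87
eef_pos: [0.4768, 0.2031, 0.2283]
orientation: [0.553, 0.421, 0.569, -0.44]
contact_force: [-0.2, -1.0, -0.4]
opening: 0.0001
```

```bash
python3 -c "
from h import *
delta([.4857,.2133,.215],15.5)
"
```

```text
t 24.87 pos [0.4768 0.2031 0.2283] jaw deg 15.01 tilt 2.01 open 0.0001 F [-0.2 -1.  -0.4] q [ 0.19  0.35  1.62 -0.    1.2  -0.07]
  shift mm tool [12.9 11.7 -7.5]  frac [ 0.0258  0.0234 -0.015 ]
  turn deg [-0.5 -0.1  2. ] frac [-0.0058 -0.0008  0.0234] shift frac after turn [ 0.0266  0.0226 -0.0149]
  turn deg [1.795e+02 3.100e+00 1.000e-01] frac [2.0883e+00 3.6600e-02 1.3000e-03] shift frac after turn [ 0.0266 -0.0226  0.0149]
```

Request:
{"method": "arm_command", "body": {
  "targets": [
    [0.005,0.0225,-0.015,-0.005,0,0.0235,0],
    [0,0,0,0,0,0,0],
    [0,0,0,0,0,0,0],
    [0,0,0,0,0,0,0]
  ]
}}

```text
t: 25.2
eef_pos: [0.4875, 0.2093, 0.2229]
orientation: [0.561, 0.428, 0.563, -0.431]
contact_force: [0.1, 1.6, -0.3]
opening: 0.0004
```

```bash
python3 -c "
from h import *
delta([.4857,.2133,.195],15.5)
R=Rtool();c=wcal();im,d=optics.read_camera('wrist');cv2.imwrite('pics/w15.png',im[:,:,::-1])
for ce,st in blobs(im,'yellow',30):
  u0,v0,w,h,a=st; print(ce,st,'far edge -> centre',(plane(c,u0+(w-1)/2,v0,.218)+R[:,2]*.009).round(4))
for n in ('top','scene'):
  c=optics.get_calibration(n);im,d=optics.read_camera(n)
  if n=='scene': cv2.imwrite('pics/s15.png',cv2.resize(im[60:220,380:560],None,fx=4.4,fy=3.7)[:,:,::-1])
  for ce,st in blobs(im,'yellow',10): print(n,ce,st,plane(c,*ce,.218).round(4))
"
```

```text
t 25.2 pos [0.4875 0.2093 0.2229] jaw deg 15.25 tilt 0.28 open 0.0004 F [ 0.1  1.6 -0.3] q [ 0.2   0.36  1.63 -0.    1.16 -0.07]
  shift mm tool [27.9 -0.6 -4.3]  frac [ 0.0558 -0.0011 -0.0087]
  turn deg [-0.3  0.1  0.3] frac [-0.0029  0.0007  0.0031] shift frac after turn [ 0.0558 -0.0013 -0.0086]
  turn deg [ 1.797e+02  4.000e-01 -1.000e-01] frac [ 2.0915e+00  4.9000e-03 -1.1000e-03] shift frac after turn [0.0558 0.0013 0.0086]
(np.float64(314.4), np.float64(212.4)) (np.int32(302), np.int32(198), np.int32(26), np.int32(28), np.int32(529)) far edge -> centre [0.4851 0.2169 0.218 ]
```

View pics/w15.png

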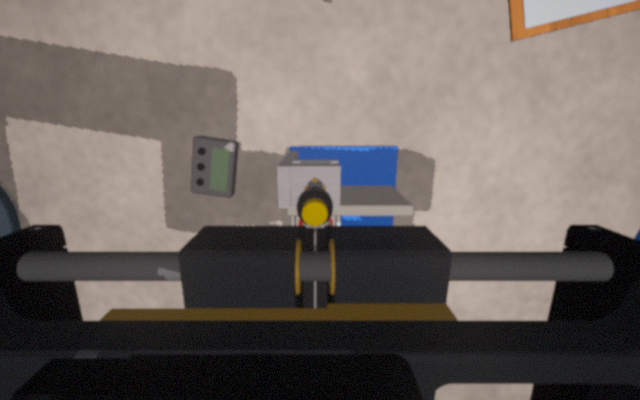

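View pics/s15.png

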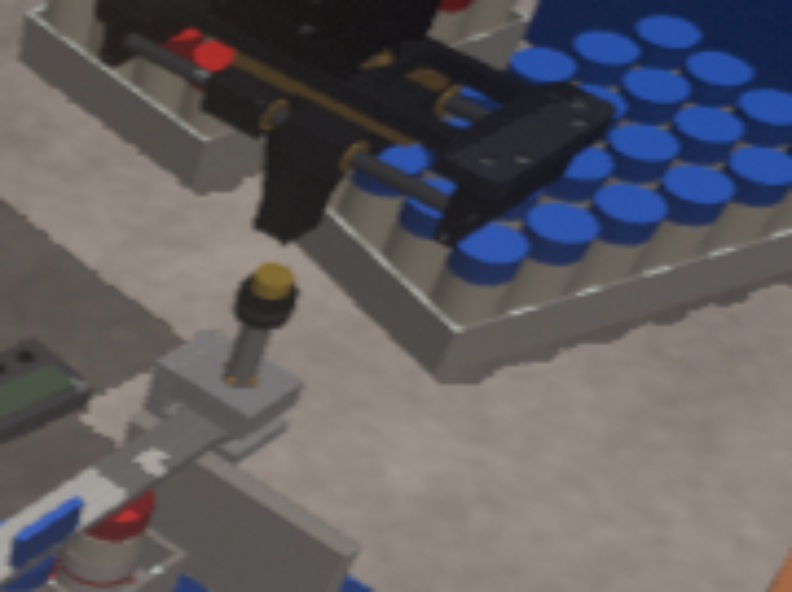

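The wrist view shows the button whole at (314,212), centred laterally and about 5 mm ahead. In the scene view the fingertip is just above the pin. I'll shift and come down to a few mm above the button.

Request:
{"method": "arm_command", "body": {
  "targets": [
    [0.02,-0.002,-0.01,-0.003,0,0.001,0],
    [0.02,-0.001,0,0,0,0,0],
    [0.01,-0.001,0,0,0,0,0],
    [0,0,0,0,0,0,0]
  ]
}}

```text
t: 25.68
eef_pos: [0.4857, 0.2127, 0.1988]
orientation: [0.563, 0.428, 0.562, -0.429]
contact_force: [-0.6, 1.0, 0.5]
opening: 0.0004
```

```bash
python3 -c "
from h import *
delta([.4856,.2143,.195],15.5)
R=Rtool();c=wcal();im,d=optics.read_camera('wrist');cv2.imwrite('pics/w16.png',im[150:300,220:420,::-1].repeat(3,0).repeat(3,1))
for ce,st in blobs(im,'yellow',30):
  u0,v0,w,h,a=st; print(ce,st,'far',(plane(c,u0+(w-1)/2,v0,.218)+R[:,2]*.009).round(4),'near',(plane(c,u0+(w-1)/2,v0+h,.218)-R[:,2]*.009).round(4))
im,d=optics.read_camera('scene');cv2.imwrite('pics/s16.png',cv2.resize(im[60:220,380:560],None,fx=4.4,fy=3.7)[:,:,::-1])
"
```

```text
t 25.68 pos [0.4857 0.2127 0.1988] jaw deg 15.38 tilt 0.09 open 0.0004 F [-0.6  1.   0.5] q [ 0.2   0.39  1.66 -0.    1.09 -0.07]
  shift mm tool [ 3.8  0.3 -1.6]  frac [ 0.0075  0.0006 -0.0032]
  turn deg [-0.1  0.1 -0. ] frac [-0.0014  0.001  -0.0003] shift frac after turn [ 0.0075  0.0006 -0.0032]
  turn deg [ 1.799e+02 -0.000e+00 -1.000e-01] frac [ 2.093e+00 -4.000e-04 -1.500e-03] shift frac after turn [ 0.0075 -0.0006  0.0032]
(np.float64(315.2), np.float64(221.9)) (np.int32(303), np.int32(215), np.int32(25), np.int32(14), np.int32(253)) far [0.4847 0.2164 0.218 ] near [0.4823 0.2253 0.218 ]
```

View pics/w16.png

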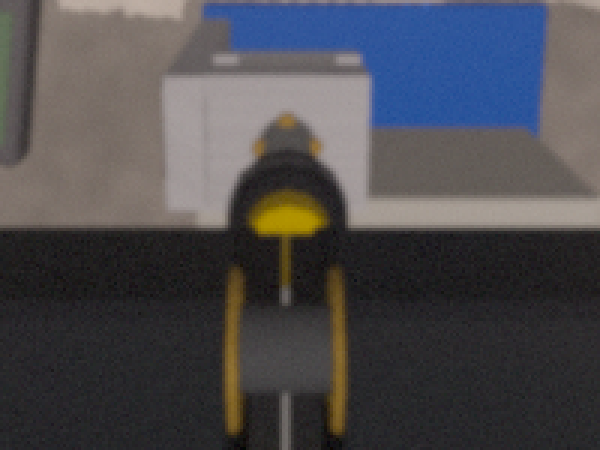

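View pics/s16.png

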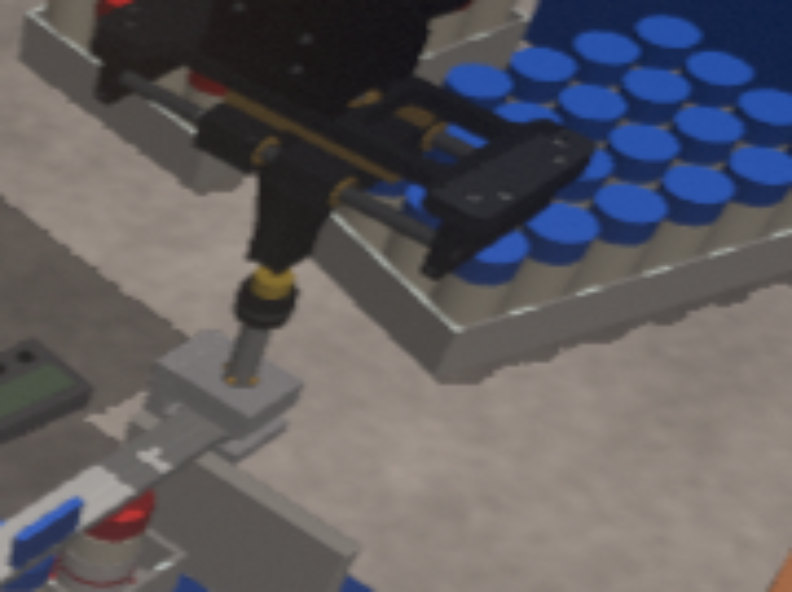

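The finger sits over the button with about 2 mm of yellow still showing ahead (285,215 in the crop). I'll nudge and start pressing in small steps.

Request:
{"method": "arm_command", "body": {
  "targets": [
    [0.006,-0.001,-0.004,0,0,0,0],
    [0.008,-0.001,0,0,0,0,0],
    [0.006,0,0,0,0,0,0]
  ]
}}

```text
t: 26.03
eef_pos: [0.4866, 0.2148, 0.191]
orientation: [0.564, 0.43, 0.56, -0.427]
contact_force: [0.1, 0.0, -0.2]
opening: 0.0005
```

```bash
python3 -c "
from h import *
delta([.4853,.2147,.132],15.5)
"
```

```text
t 26.03 pos [0.4866 0.2148 0.191 ] jaw deg 15.36 tilt 0.4 open 0.0005 F [ 0.1  0.  -0.2] q [ 0.21  0.4   1.67 -0.    1.07 -0.06]
  shift mm tool [58.9 -1.7 -0.3]  frac [ 0.1179 -0.0034 -0.0006]
  turn deg [-0.1  0.1 -0.4] frac [-0.0016  0.0012 -0.0045] shift frac after turn [ 0.1179 -0.0026 -0.0004]
  turn deg [179.9  -0.6  -0.2] frac [ 2.0928e+00 -7.0000e-03 -1.9000e-03] shift frac after turn [0.1179 0.0026 0.0004]
```

Request:
{"method": "arm_command", "body": {
  "targets": [
    [0.008,-0.003,0,0,0.001,-0.004,0],
    [0.008,-0.001,0,0,0,-0.001,0]
  ]
}}

```text
t: 26.2
eef_pos: [0.4857, 0.2147, 0.1835]
orientation: [0.563, 0.429, 0.562, -0.428]
contact_force: [-0.1, -0.1, 8.7]
opening: 0.0003
```

```bash
python3 -c "
from h import *
delta([.4853,.2147,.132],15.5)
"
```

```text
t 26.2 pos [0.4857 0.2147 0.1835] jaw deg 15.38 tilt 0.1 open 0.0003 F [-0.1 -0.1  8.7] q [ 0.21  0.41  1.68 -0.    1.05 -0.06]
  shift mm tool [51.5 -0.5 -0.2]  frac [ 0.103  -0.001  -0.0003]
  turn deg [-0.1  0.  -0.1] frac [-0.0014  0.0002 -0.0012] shift frac after turn [ 0.103  -0.0008 -0.0003]
  turn deg [179.9  -0.2  -0. ] frac [ 2.093e+00 -1.900e-03 -4.000e-04] shift frac after turn [0.103  0.0008 0.0003]
```

Contact at the expected height, 8.7 N. I'll push down steadily.

Request:
{"method": "arm_command", "body": {
  "targets": [
    [0.01,-0.001,0,0,0,-0.001,0],
    [0.01,-0.001,0,0,0,-0.001,0],
    [0.01,-0.001,0,0,0,-0.001,0]
  ]
}}

```text
t: 26.45
eef_pos: [0.4858, 0.2146, 0.1689]
orientation: [0.563, 0.429, 0.562, -0.428]
contact_force: [-0.5, 0.7, 1.6]
opening: 0.0002
```

```bash
python3 -c "
from h import *
delta([.4855,.2147,.132],15.5)
"
```

```text
t 26.45 pos [0.4858 0.2146 0.1689] jaw deg 15.38 tilt 0.06 open 0.0002 F [-0.5  0.7  1.6] q [ 0.21  0.43  1.69 -0.    1.02 -0.06]
  shift mm tool [36.9 -0.3 -0.2]  frac [ 0.0737 -0.0007 -0.0004]
  turn deg [-0.1  0.  -0.1] frac [-0.0014  0.0004 -0.0007] shift frac after turn [ 0.0737 -0.0006 -0.0004]
  turn deg [ 1.799e+02 -1.000e-01 -0.000e+00] frac [ 2.093e+00 -1.000e-03 -6.000e-04] shift frac after turn [0.0737 0.0006 0.0004]
```

Request:
{"method": "arm_command", "body": {
  "targets": [
    [0.012,-0.001,0,0,0,-0.001,0],
    [0.012,-0.001,0,0,0,-0.001,0],
    [0.012,-0.001,0,0,0,-0.001,0]
  ]
}}

```text
t: 26.7
eef_pos: [0.4842, 0.2141, 0.1491]
orientation: [0.562, 0.427, 0.563, -0.43]
contact_force: [-0.3, 0.6, 7.5]
opening: 0.0004
```

```bash
python3 -c "
from h import *
delta([.4855,.2147,.132],15.5)
im,d=optics.read_camera('scene');cv2.imwrite('pics/s17.png',cv2.resize(im[60:220,380:560],None,fx=4.4,fy=3.7)[:,:,::-1])
"
```

```text
t 26.7 pos [0.4842 0.2141 0.1491] jaw deg 15.38 tilt 0.23 open 0.0004 F [-0.3  0.6  7.5] q [ 0.21  0.46  1.71 -0.    0.98 -0.06]
  shift mm tool [17.1  1.5 -0.2]  frac [ 0.0342  0.003  -0.0004]
  turn deg [-0.1  0.   0.2] frac [-0.0014  0.0003  0.0027] shift frac after turn [ 0.0342  0.0028 -0.0004]
  turn deg [179.9   0.4  -0. ] frac [ 2.093e+00  4.200e-03 -5.000e-04] shift frac after turn [ 0.0342 -0.0028  0.0004]
```

View pics/s17.png

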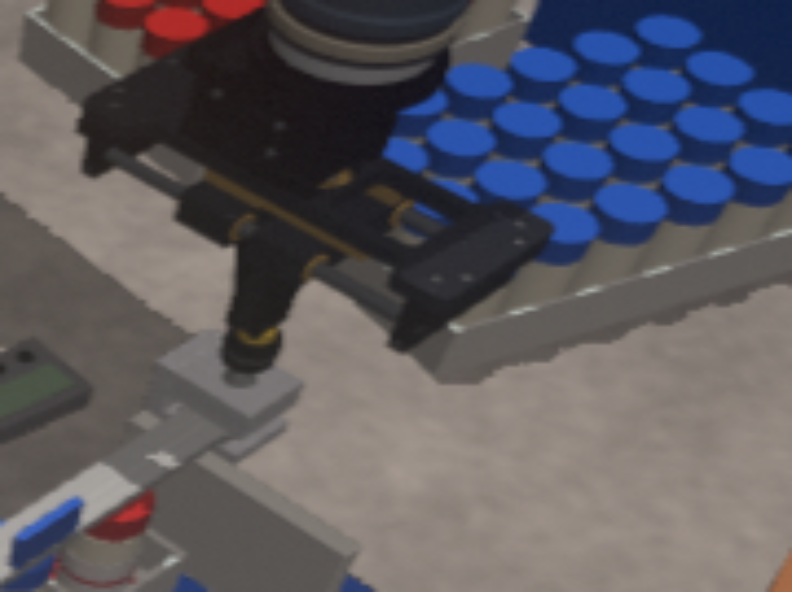

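The pin is going down upright, with its head at (250,348), about 17 mm above home. Continuing.

Request:
{"method": "arm_command", "body": {
  "targets": [
    [0.012,0.002,0,0,0,0.001,0],
    [0.012,-0.001,0,0,0,-0.001,0],
    [0.01,-0.001,0,0,0,-0.001,0]
  ]
}}

```text
t: 27.0
eef_pos: [0.4838, 0.2147, 0.1305]
orientation: [0.561, 0.427, 0.564, -0.43]
contact_force: [-9.8, -1.2, 59.2]
opening: 0.0005
```

```bash
python3 -c "
from h import *
delta([.4855,.2147,.132],15.5)
"
```

```text
t 27.0 pos [0.4838 0.2147 0.1305] jaw deg 15.34 tilt 0.37 open 0.0005 F [-9.8 -1.2 59.2] q [ 0.21  0.49  1.73  0.    0.93 -0.06]
  shift mm tool [-1.5  1.6  0.5]  frac [-0.0029  0.0032  0.0009]
  turn deg [-0.2 -0.1  0.4] frac [-0.0018 -0.0006  0.0043] shift frac after turn [-0.0029  0.0032  0.0009]
  turn deg [1.798e+02 6.000e-01 1.000e-01] frac [2.0925e+00 6.7000e-03 1.0000e-03] shift frac after turn [-0.0029 -0.0032 -0.0009]
```

The pin bottomed out: force spiked to 59 N at the home height. I'll ease off slightly, hold it pressed, then lift away straight.

Request:
{"method": "arm_command", "body": {
  "targets": [
    [-0.001,0,0,0,0,0,0],
    [0,0,0,0,0,0,0],
    [0,0,0,0,0,0,0]
  ]
}}

```text
t: 27.25
eef_pos: [0.4837, 0.2148, 0.1327]
orientation: [0.561, 0.427, 0.564, -0.43]
contact_force: [-1.0, -0.3, 5.4]
opening: 0.0006
```

```bash
python3 -c "
from h import *
delta([.4855,.2147,.132],15.5)
im,d=optics.read_camera('scene');cv2.imwrite('pics/s18.png',cv2.resize(im[60:220,380:560],None,fx=4.4,fy=3.7)[:,:,::-1])
"
```

```text
t 27.25 pos [0.4837 0.2148 0.1327] jaw deg 15.38 tilt 0.37 open 0.0006 F [-1.  -0.3  5.4] q [ 0.21  0.48  1.73  0.    0.94 -0.06]
  shift mm tool [0.7 1.7 0.5]  frac [0.0014 0.0034 0.0011]
  turn deg [-0.1 -0.   0.4] frac [-0.0014 -0.0004  0.0042] shift frac after turn [0.0014 0.0034 0.0011]
  turn deg [179.9   0.6   0. ] frac [2.0929e+00 6.7000e-03 6.0000e-04] shift frac after turn [ 0.0014 -0.0034 -0.0011]
```

View pics/s18.png

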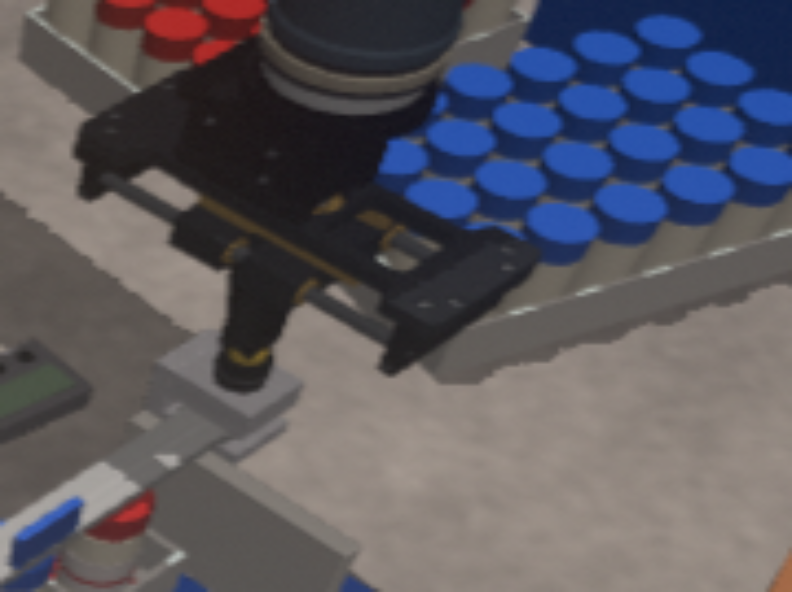

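The head appears seated at (245,372). The 5.4 N spring force means the button is only about 3 mm in, so I'll press again for a clear hold, then lift.

Request:
{"method": "arm_command", "body": {
  "targets": [
    [0.005,0,0,0,0,0,0],
    [0.002,0,0,0,0,0,0],
    [0.002,0,0,0,0,0,0]
  ]
}}

```text
t: 27.55
eef_pos: [0.4838, 0.2147, 0.1312]
orientation: [0.561, 0.427, 0.564, -0.43]
contact_force: [-2.7, -0.5, 10.5]
opening: 0.0002
```

```bash
python3 -c "
from h import *
delta([.4855,.2147,.132],15.5)
"
```

```text
t 27.55 pos [0.4838 0.2147 0.1312] jaw deg 15.41 tilt 0.3 open 0.0002 F [-2.7 -0.5 10.5] q [ 0.21  0.48  1.73 -0.    0.93 -0.06]
  shift mm tool [-0.8  1.7  0.5]  frac [-0.0016  0.0033  0.001 ]
  turn deg [-0.1  0.   0.3] frac [-0.0011  0.0001  0.0035] shift frac after turn [-0.0015  0.0033  0.001 ]
  turn deg [179.9   0.5  -0. ] frac [ 2.0933e+00  5.4000e-03 -1.0000e-04] shift frac after turn [-0.0015 -0.0033 -0.001 ]
```

Fully pressed at 10.5 N. One more hold, then lift off.

Request:
{"method": "arm_command", "body": {
  "targets": [
    [0.002,0,0,0,0,0,0],
    [0.002,0,0,0,0,0,0],
    [-0.01,0,0,0,0,0,0],
    [-0.02,0,0,0,0,0,0],
    [-0.04,0,0,0,0,0,0],
    [-0.06,0,0,0,0,0,0],
    [-0.06,0,0,0,0,0,0],
    [-0.04,0.02,0.03,0,0,0,0],
    [0,0.03,0.07,0,0,0,0],
    [0,0.03,0.07,0,0,0,0],
    [0,0.03,0.07,0,0,0,0],
    [0,0,0.07,0,0,0,0],
    [0,0,0.07,0,0,0,0],
    [0,0,0.06,0,0,0,0],
    [0,0,0.03,0,0,0,0],
    [0,0,0,0,0,0,0]
  ]
}}

```text
t: 28.88
eef_pos: [0.6031, -0.0069, 0.25]
orientation: [0.563, 0.422, 0.565, -0.43]
contact_force: [0.3, -0.5, 0.2]
opening: 0.0005
```

```bash
python3 -c "
from h import *
carr()
for n in ('top','scene'):
  c=optics.get_calibration(n);im,d=optics.read_camera(n);o,_=ray(c,0,0)
  cv2.imwrite(f'pics/{n}19.png',im[:,:,::-1])
  if n=='scene': cv2.imwrite('pics/s19.png',cv2.resize(im[90:310,300:500],None,fx=4,fy=2.7)[:,:,::-1])
  for ce,st in blobs(im,'yellow',10):
    oo,r=ray(c,*ce); print(n,ce,st,plane(c,*ce,.168).round(4),'depth pt',(oo+r*d[int(ce[1]),int(ce[0])]).round(4))
print(cpt(0,142))
"
```

```text
carrier xy mm 54.3 -101.5 tip z 281.0
scene (np.float64(436.6), np.float64(152.4)) (np.int32(433), np.int32(150), np.int32(8), np.int32(6), np.int32(42)) [0.4872 0.212  0.168 ] depth pt [0.4863 0.213  0.1667]
[0.48587158 0.21336859]
```

View pics/s19.png

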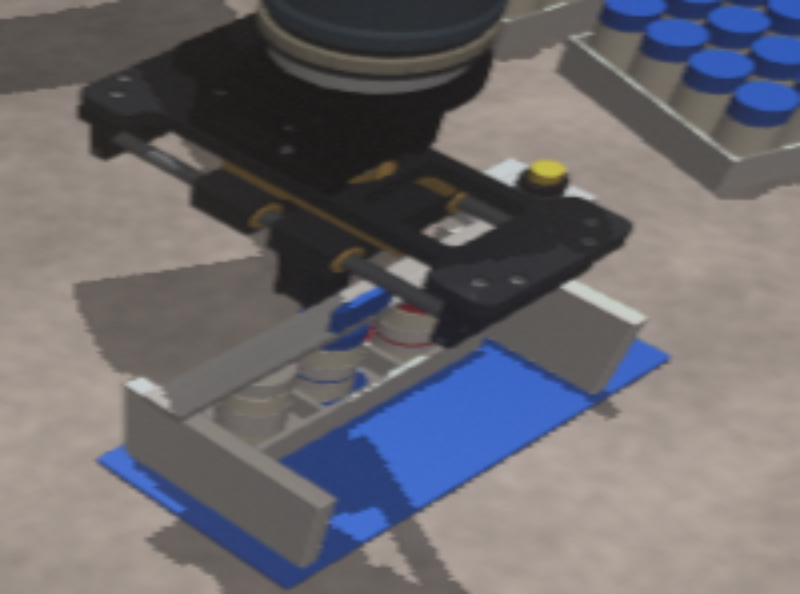

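View pics/top19.png

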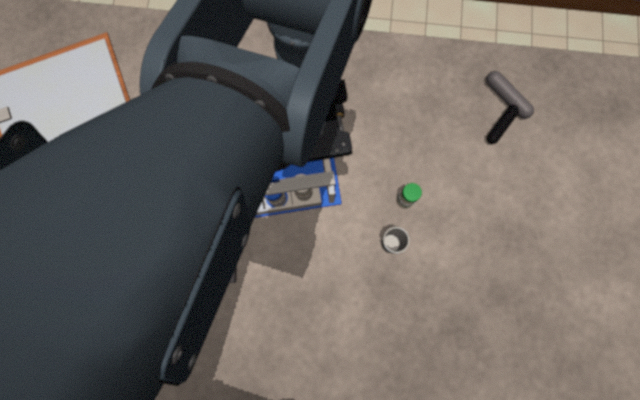

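The scene view shows the yellow button standing out on the head at (547,172), with the head down on the guide. I'll compare its height with the parked reading and take a last wrist view.

Request:
{"method": "arm_command", "body": {
  "targets": [
    [-0.02,0,0.05,0,0,0,0],
    [-0.02,0,0.05,0,0,0,0],
    [-0.02,0,0.03,0,0,0,0],
    [0,0,0,0,0,0,0],
    [0,0,0,0,0,0,0]
  ]
}}

```text
t: 29.4
eef_pos: [0.6162, -0.0571, 0.2788]
orientation: [0.561, 0.419, 0.572, -0.426]
contact_force: [0.2, 0.8, -0.1]
opening: 0.0006
```

```bash
python3 -c "
from h import *
c=optics.get_calibration('scene')
def zt(im,d):
  m=mask(im,'yellow');vs,us=np.nonzero(m);P=np.array([ (lambda o,r:o+r*d[v,u])(*ray(c,u,v)) for u,v in zip(us,vs) if d[v,u]>0 and 425<u<450])
  return np.percentile(P[:,2],[10,50,75,90,97]).round(4),np.median(P[:,:2],0).round(4)
f=np.load('scene0.npz');print('parked (top .218)',zt(f['im'],f['d']))
im,d=optics.read_camera('scene');print('now',zt(im,d));cv2.imwrite('pics/s20.png',cv2.resize(im[90:310,300:500],None,fx=4,fy=2.7)[:,:,::-1])
w,_=optics.read_camera('wrist');cv2.imwrite('pics/w20.png',w[:,:,::-1])
s=arm.read_state();print(s['contact_force'],s['eef_pos'])
"
```

```text
parked (top .218) (array([0.2167, 0.218 , 0.2191, 0.2196, 0.2199]), array([0.4855, 0.2128]))
now (array([0.1662, 0.1675, 0.1681, 0.1687, 0.1696]), array([0.4871, 0.2129]))
[-0.48173779  0.36591361 -0.31917964] [ 0.61605824 -0.05674798  0.27870193]
```

View pics/s20.png

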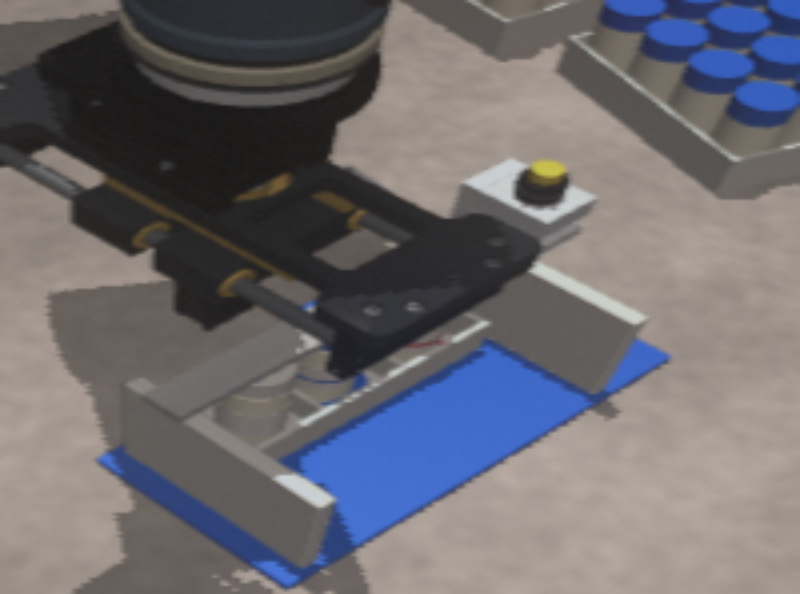

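View pics/w20.png

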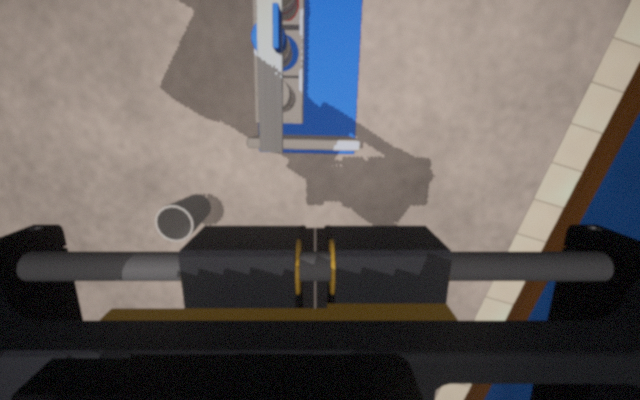

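The pictures show the head on the guide, the button out at (547,170), and the bar home over the bottles. The button top measures 0.1675 m against 0.168 expected, or 50.5 mm below the parked reading. The robot touches nothing, so I'm handing in.

```bash
python3 -c "
from rig import ticket
print(ticket.hand_in())"
```

```text
the job is handed in; nothing more can be done
None
```

I carried out every step and handed the job in at about 29.5 s of the 72 s allowed; no verdict was reported. The red and blue bottles stand in their own cells, the bar is home, and the pin is down and locked.

**Last checks:**
- **Bottles:** Both stood upright in their cells. The cap-to-pad offset just before lowering was about 1 mm for red and 2 mm for blue. The final scene view is partly blocked by the gripper, but nothing in it looked moved.
- **Bar:** It reached its stop with a 17 N push.
- **Pin:** I pressed it home with the button held in, then let go. The button top reads 167.5 mm above the counter, against 168 expected, so it has popped out again. It sits within about 2 mm of the guide axis.
- **Robot and other items:** The arm is clear of everything. The green bottle and beaker were in place in the late pictures. The timer was last seen in place during the pin press. The white bottle was in its cell in the last scene view.

**What disagreed:**
- The fingertips end about 31 mm short of the reported TCP. My first grasp of the red bottle closed above its cap without touching it; I measured the offset from wrist depth and allowed for it afterwards.
- Hold rows drifted by a few mm, and fast moves tilted the tool by 2–4°. I corrected both before each placing.
- The force briefly reached 59 N when the pin bottomed out. That is below the 120 N wrist limit. It is above the 40 N limit on arm or gripper-body contact, but only the fingertips were touching.

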